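# Pack the sauce pots and snap the carry box shut

### The job

Pack the two short steel sauce pots upright into the carry box, each right down in the round well of its own size. Then take the lid from the sloping drying stand and press it straight down onto the box until it lies flat on the rim and both end hooks have snapped over it. Let go, and leave the tall jar and everything else on the table where it stands.

Things in the scene. Friction and masses are not known exactly. Their poses are not given: they have to be found in the camera images.
- wide_pot: short closed steel sauce pot, plain upright cylinder 58 mm in diameter, 60 mm tall, about 160 g. Origin: centre of its underside, z up. It starts on the table between the robot and the box and stand, in one of three places shared in any order by the two pots and the tall jar.
- narrow_pot: short closed steel sauce pot, a plain upright cylinder 40 mm in diameter and 60 mm tall, about 90 g. Origin: centre of its underside, z up.
- carry_box: open grey box fixed to the table, x 138 by y 192 mm outside, rim 71 mm up, walls 4 mm, inside 130 by 184 mm. A white insert with two round wells has its top 30 mm above the table; a pot goes in best with the fingers closing along the box's x. A sprung hook stands outside each y end. Origin: centre of its underside; z up.
- wide_well (a point): centre of the floor of the wide round well (64 mm in diameter, 24 mm deep, floor 6 mm above the table), on the box's -y side, for the wide pot. Axes as the box's.
- narrow_well (a point): centre of the floor of the narrow round well (46 mm in diameter, 24 mm deep, floor 6 mm above the table), on the box's +y side, for the narrow pot. Axes as the box's.
- lid: flat grey lid, 200 g: plate x 138, y 200, 6 mm thick; plug below 120 by 178 mm, 4 mm deep, loose in the box mouth by 5 mm (x) and 3 mm (y) a side. Origin: centre of the plate's underside, z out of its top. It starts on the stand, sloping 35 degrees, top facing up and to the robot: grasp it tilted alike, fingers pointing down and away from the robot, and draw it off along its z.
- lid_grip (a point): point on the lid's grip fin, 32 mm along z from the lid's origin. The fin runs along the lid's x through its middle: 70 mm long (x), 14 mm thick (y), z from 6 mm (plate top) to 40 mm. Pinch it with the fingers closing along y. Axes as the lid's.
- seat (a point): where the lid's origin lies when it is home: middle of the box mouth, level with the rim, 71 mm above the table. The home lid's x and y lie along the box's, either way round. Pressing the lid down past both hooks takes about 13 N in all. Axes as the box's.
- stand: steel drying stand fixed to the table, 130 by 170 mm, about 95 mm tall, with a board sloping 35 degrees up and away from the robot and a low lip along its near edge that rises 5 mm above the resting lid's plate. Origin: centre of its underside, x horizontally up the slope, z up.
- hook_left (a joint): sprung hook, 40 mm wide, at the box's +y end: outward swing in rad, 0 at rest, about 0.08 while the lid's edge passes, near 0 once snapped over it. Its inward head overhangs the home lid by 4 mm; catch 78.5 mm above the table; sloping lead-in from 96 mm off the box centre up and out to 108 mm at 97.5 mm height. It pivots 20 mm above the table.
- hook_right (a joint): the same at the box's -y end: outward swing in rad, 0 at rest, about 0.08 while the lid's edge passes, back near 0 once snapped over.
- tall_jar: plain steel jar 48 mm in diameter and 95 mm tall (taller than the two pots); it is not to be packed. Origin: centre of its underside. A bystander: leave alone.
- shaker: steel shaker, 36 mm in diameter, 72 mm tall, standing between the box and the stand. Origin: centre of its underside. A bystander: leave alone.
- mug: white mug, 76 mm across, 90 mm tall, beyond the box and stand. Origin: centre of its underside. A bystander: leave alone.
- squeeze_bottle: white squeeze bottle, 60 mm across, 170 mm tall, beyond the box. Origin: centre of its underside. A bystander: leave alone.
- bowl: steel bowl, 120 mm across, 50 mm tall, beyond the stand. Origin: centre of its underside. A bystander: leave alone.
- spoon: steel spoon 240 mm long lying at the left. Origin: middle of its underside. A bystander: leave alone.
- spatula: black spatula 260 mm long lying at the right. Origin: middle of its underside. A bystander: leave alone.
There are look-alikes about, which are no part of the job. What is shaped like the narrow_pot but yellow is not meant.

How it is judged:
On the way, in this order (a step that is already met when the one before it is completed fails the run):
1. both pots stand upright on the floor of their own wells (horizontal distance between wide_pot and wide_well below 0.006 m and z of each of wide_pot, narrow_pot in the frame of carry_box below 0.009 m and angle between each of wide_pot, narrow_pot's own z axis and vertical below 0.12 rad and horizontal distance between narrow_pot and narrow_well below 0.006 m), for 0.2 s.
2. the lid lies flat on the box and both hooks have snapped over it (z of lid in the frame of carry_box between 0.067 and 0.0735 m and horizontal distance between lid and carry_box below 0.008 m and angle between lid's own z axis and vertical below 0.03 rad and angle between the y axis of lid and the y axis of carry_box, either way round below 0.1 rad and value of joint each of hook_left, hook_right below 0.035 rad), for 0.2 s.
At the end, for the whole second after the job is handed in: Each pot upright (7 deg) in its own well (6 mm off centre, 3 mm off the floor); lid flat on the rim (underside 67 to 73.5 mm above the box's, level within 2 deg, centred within 8 mm, square within 6 deg); both hooks within 0.035 rad of rest; lid and pots at rest (all of step 1 and all of step 2 and linear speed of each of lid, wide_pot, narrow_pot below 0.02 m/s); the robot touches nothing.
It fails at once if the tall jar is moved more than 30 mm (distance of tall_jar from where it was at the start of the episode above 0.03 m).
It fails at once if another loose thing on the table is moved more than 30 mm (distance of any of shaker, mug, squeeze_bottle, bowl, spoon, spatula from where it was at the start of the episode above 0.03 m).
It also fails if it takes over 70 s, if anything falls off the work surface, if the arm or the gripper's body presses on something with over 40 N, if the wrist force passes 120 N, or if a joint passes its speed limit or range.

### The arm

A 6-joint arm with a two-finger parallel gripper is mounted at the origin on the work surface. World frame = base frame: x ahead of the robot, y to its left, z up, the work surface at z = 0. Lengths are in m, angles in rad, forces in N, time in s.
With the tool pointing down it reaches from about 0.3 to 0.875 m from the base axis. Payload 6.4 kg.
Tool frame: the origin (TCP) lies at the very end of the fingers, on their centre line; the grasp point (between the pads) lies ctrl.pinch_z behind it (ctrl.pinch_z is the distance from the TCP to the grasp point, in m); y points along the fingers, z is the direction in which the jaws open and shut, and the axes are right-handed (so a half turn about y gives the same grasp; the last joint's range is limited). The gripper opens to 85 mm and grips with 20 to 120 N. Pads are 22 mm wide; open, the fingers measure 114 mm over their backs; the gripper's body (76 mm by 85 mm) begins 54 mm behind the grasp point. The pads swing forward as they close: fully open they stand 13 mm farther back than shut.
Start: joints at [1.102, 0.181, 1.607, -0, 1.354, -0.206], TCP at [0.149, 0.555, 0.231] pointing down, gripper open.
Joint ranges: [-2.99, 2.99], [-0.89, 2.07], [0.3, 2.58], [-1.14, 4.28], [0, 2.63], [-3.12, 3.12]. Speed limits (rad/s): [2.57, 2.57, 3.01, 3.14, 3.14, 3.14].

### API

Orientations are given as a unit quaternion [w, x, y, z].
In Python, from bench import ctrl gives the robot as it stands.
- The arm moves only by the shell command python3 -m pendant 'ROWS'. ROWS is JSON, one flat list of numbers, 7 for each row, row after row: the shift along the world's x, y, z in m, then the turn, a rotation vector about the world's x, y, z in degrees, then the finger opening in m, from 0 to 0.0854. In form: [tx, ty, tz, rx, ry, rz, hand, tx, ty, tz, rx, ry, rz, hand, ...]. A call has 1 to 12 rows; each row shifts and turns the commanded pose from where the row before left it; what a row does not reach is not made up. A row lasts 1/8 s, in which the tool goes at most 62.5 mm and 10.7 degrees, less where a joint would pass 70% of its speed; a pose out of reach is approached as far as the arm can. A call with a gripper value outside its range is refused whole. The fingers move at their own pace and stop on an object; the grip force is fixed at half the most. Time passes only in rows, so rows that do not move let the fingers close. It gives the time, the measured TCP pose, the force and the opening at its end, in the units of the state.
- ctrl.get_obs(): the state, without advancing time (a new reading comes with each control period).
- ctrl.camera(name): name is "scene" or "top" or "wrist"; returns the picture (400x640x3 uint8, red, green, blue); there is no depth.
- ctrl.camera_info(name): a dict with "fx", "fy", "cx", "cy" (pixels), "origin" and "rotation" of the camera in the world; the wrist camera has in their place "tool_from_camera" (4x4, takes a point from camera to tool coordinates, whose origin is the TCP and whose axes are the tool frame's). Camera axes: x right, y down, z forward; pixel columns grow to the right and rows downward; lengths in m; the calibration is good to about 2 mm. A picture is of the moment at which its call begins: read the wrist's pose just before it. camera_info takes no time and is no camera call.
- ctrl.hand_in(): hands the job in, once; it reports no verdict.
Trained networks look in the newest picture that a camera, given by its name, has taken for a name from the list of things; names that differ only in an ending like _2 or _b are one class to them, and where a whole thing is asked for, a point or a joint stands for the part that bears it (a point fixed in the world has none). Each returns a list of dicts, best first, with "score" (0 to 1); they miss things now and then, are a little off and sometimes report something else, mostly with a low value. They report only what shows in the picture. A call takes as long as a camera call. They do not tell look-alikes from the thing itself.
- ctrl.silhouettes(target, camera): "mask" (400x640 bool, what is visible of it) and "bbox" ([left, top, right, bottom] in pixels, round what is visible of it).
The state is a dict: "time_s": time; "q": joint angles; "dq": joint speeds; "joint_efforts": joint torques, N m; "eef_pos": TCP position; "eef_rot": TCP orientation; "wrist_force": force on the tool from outside, world axes, zero at the start; "torque": the same for the moment, N m; "opening": opening from 0.0 (shut) to 1.0 (fully open).
Only numpy, scipy, OpenCV 4.12 (cv2) and the standard library are available. Lean on these libraries where they do the work, as an engineer would, in place of code of your own. Each camera call takes 0.05 s, during which the arm holds its last target.

## Working session

There is one attempt and no reset: what is moved stays moved. The work goes in short steps, Python scripts to look and compute and a shell command to move; the robot and the scene stay as the last step left them, time stands still between calls to the robot, and variables do not carry over. Pictures are saved under pics/ and viewed, and the job is handed in when it is done.

```bash
ls; mkdir -p pics; python3 - <<'E'
from bench import ctrl
import cv2, numpy as np
o=ctrl.get_obs()
for k in o: print(k,np.round(o[k],4))
print(ctrl.pinch_z)
for n in ["scene","top","wrist"]:
    im=ctrl.camera(n); cv2.imwrite(f"pics/{n}0.png",im[...,::-1])
    i=ctrl.camera_info(n); print(n,{k:np.round(v,4).tolist() for k,v in i.items()})
E
```

```text
pics
time_s 0.0
q [ 1.1017  0.1815  1.608   0.      1.3538 -0.2063]
dq [-0.0005 -0.0015 -0.0016  0.0004  0.0002 -0.0019]
joint_efforts [-1.70000e-03 -4.44891e+01 -3.51321e+01 -5.00000e-04  9.60000e-03
 -0.00000e+00]
eef_pos [0.1491 0.5548 0.2304]
eef_rot [-0.7004  0.7016 -0.0929  0.0924]
wrist_force [-0.8867 -0.9594 -0.1464]
torque [-0.0393 -0.0172 -0.036 ]
opening 0.9997
0.0187
scene {'fx': 397.8077, 'fy': 397.8077, 'cx': 322.1664, 'cy': 204.2605, 'origin': [0.9891, 0.692, 0.8412], 'rotation': [-0.1107, 0.2449, 0.8786, -0.3948]}
top {'fx': 437.0082, 'fy': 437.0082, 'cx': 322.4979, 'cy': 204.353, 'origin': [0.4645, -0.0297, 1.2583], 'rotation': [-0.031, 0.7097, -0.7035, 0.0217]}
wrist {'fx': 304.8066, 'fy': 304.8066, 'cx': 322.3817, 'cy': 196.0917, 'tool_from_camera': [[-0.0008, 0.9622, 0.2725, -0.0688], [0.0006, -0.2725, 0.9622, -0.1435], [1.0, 0.0009, -0.0003, 0.0], [0.0, 0.0, 0.0, 1.0]]}
```

View pics/scene0.png

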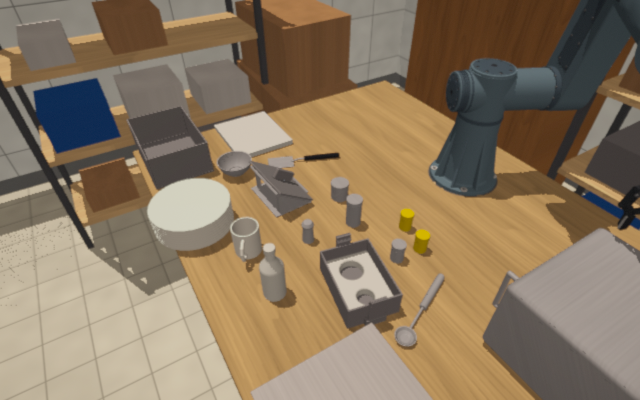

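View pics/top0.png

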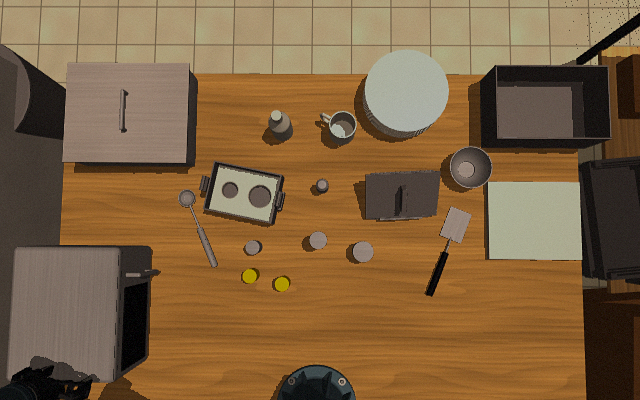

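```bash
python3 - <<'E'
from bench import ctrl
import numpy as np
for c in ["top","scene"]:
    ctrl.camera(c)
    for t in ["wide_pot","narrow_pot","carry_box","lid","stand","tall_jar","shaker","hook_left","hook_right","mug","squeeze_bottle","bowl"]:
        for r in ctrl.silhouettes(t,c): print(c,t,round(r["score"],2),np.round(r["bbox"],1).tolist(),int(r["mask"].sum()))
E
```

```text
top wide_pot 0.89 [353.0, 243.7, 373.8, 259.9] 323
top narrow_pot 0.72 [242.2, 238.6, 261.8, 254.8] 211
top narrow_pot 0.59 [238.3, 266.4, 260.1, 284.8] 210
top narrow_pot 0.48 [273.4, 273.7, 289.1, 294.6] 201
top carry_box 0.67 [198.5, 161.3, 286.3, 221.3] 3820
top lid 0.63 [365.3, 171.2, 441.1, 218.1] 3345
top lid 0.19 [177.3, 191.6, 213.4, 270.7] 473
top stand 0.64 [391.2, 216.9, 425.5, 219.9] 61
top stand 0.19 [428.8, 209.8, 470.6, 294.9] 1112
top tall_jar 0.59 [310.9, 230.8, 326.3, 248.6] 265
top shaker 0.66 [318.5, 180.6, 328.2, 192.1] 115
top shaker 0.48 [310.7, 227.5, 326.2, 248.2] 264
top hook_right 0.47 [271.6, 191.2, 283.6, 209.0] 135
top mug 0.7 [321.6, 108.3, 356.7, 141.6] 818
top squeeze_bottle 0.89 [269.5, 109.7, 293.8, 140.2] 534
top squeeze_bottle 0.74 [430.2, 210.6, 470.1, 293.7] 963
top bowl 0.58 [448.4, 145.9, 493.6, 190.3] 1383
top bowl 0.47 [201.4, 160.4, 286.3, 225.3] 3863
scene wide_pot 0.61 [329.1, 178.9, 348.9, 201.2] 385
scene narrow_pot 0.79 [389.0, 243.0, 404.6, 263.0] 305
scene narrow_pot 0.69 [271.1, 154.3, 339.8, 166.2] 382
scene narrow_pot 0.64 [414.0
[... 171 characters left out ...]
5, 195.7] 941
scene lid 0.55 [299.4, 219.6, 314.3, 243.2] 252
scene stand 0.95 [251.9, 167.1, 314.4, 215.0] 1043
scene tall_jar 0.84 [347.7, 194.6, 362.3, 227.3] 478
scene tall_jar 0.27 [301.8, 218.5, 314.9, 243.7] 267
scene shaker 0.72 [301.6, 221.6, 316.4, 242.6] 235
scene shaker 0.3 [253.5, 162.5, 313.9, 202.0] 1003
scene hook_left 0.69 [368.6, 295.4, 383.6, 323.7] 319
scene hook_left 0.45 [271.6, 155.1, 340.4, 167.4] 411
scene hook_right 0.69 [335.8, 232.8, 349.0, 243.7] 143
scene mug 0.82 [231.5, 217.2, 263.2, 259.7] 1014
scene squeeze_bottle 0.67 [269.8, 151.6, 340.3, 168.6] 427
scene squeeze_bottle 0.62 [261.1, 243.3, 287.5, 302.9] 1187
scene bowl 0.83 [219.0, 151.2, 256.0, 177.3] 738
```

Top view: the grey narrow pot is at (252,247), with yellow look-alikes at (249,276) and (282,284). The wide pot is at (363,252), the tall jar at (318,240), the box at (245,193) and the lid on its stand at (402,195). The choice is the grey (252,247); I'll check it in a crop.

```bash
cat > h.py <<'E'
import numpy as np, cv2
from scipy.spatial.transform import Rotation as R
from scipy.optimize import least_squares
from bench import ctrl
def q2R(q): return R.from_quat([q[1],q[2],q[3],q[0]]).as_matrix()
def cam(name,obs=None):
    i=ctrl.camera_info(name); K=np.array([[i["fx"],0,i["cx"]],[0,i["fy"],i["cy"]],[0,0,1]])
    if name=="wrist":
        T=np.eye(4); T[:3,:3]=q2R(obs["eef_rot"]); T[:3,3]=obs["eef_pos"]
        T=T@np.array(i["tool_from_camera"]); return K,T[:3,:3],T[:3,3]
    r=np.array(i["rotation"]); r=q2R(r) if r.size==4 else r
    return K,r,np.array(i["origin"])
def proj(C,P):
    K,r,o=C; c=(np.atleast_2d(P)-o)@r; u=c@K.T; return u[:,:2]/u[:,2:]
def ray(C,uv,z):
    K,r,o=C; d=r@np.linalg.inv(K)@np.array([uv[0],uv[1],1.]); return o+d*(z-o[2])/d[2]
def cyl(x,y,rad,h):
    t=np.linspace(0,2*np.pi,60,endpoint=False)
    c=np.c_[x+rad*np.cos(t),y+rad*np.sin(t)]
    return np.r_[np.c_[c,np.zeros(60)],np.c_[c,np.full(60,h)]]
def hullcent(C,P):
    h=cv2.convexHull(proj(C,P).astype(np.float32)); m=cv2.moments(h); return np.array([m["m10"],m["m01"]])/m["m00"]
def maskcent(m):
    ys,xs=np.nonzero(m); return np.array([xs.mean(),ys.mean()])
def fitcyl(obs,rad,h,x0):
    # obs list of (C,centroid)
    f=lambda p: np.concatenate([hullcent(C,cyl(p[0],p[1],rad,h))-c for C,c in obs])
    s=least_squares(f,x0,diff_step=1e-3); return s.x,s.fun
E
python3 - <<'E'
from h import *
S={}
for c in ["top","scene"]:
    im=ctrl.camera(c)[...,::-1]; C=cam(c)
    if c=="top":
        cv2.imwrite("pics/topcrop.png",cv2.resize(im[90:310,170:500],None,fx=2.4,fy=2.4,interpolation=cv2.INTER_CUBIC))
        print(ray(C,(322,200),0))
    else: cv2.imwrite("pics/scenecrop.png",cv2.resize(im[140:340,220:460],None,fx=3,fy=3,interpolation=cv2.INTER_CUBIC))
    for t in ["wide_pot","narrow_pot","tall_jar","shaker"]:
        S[c,t]=[maskcent(r["mask"]) for r in ctrl.silhouettes(t,c)]
D={"wide_pot":(.029,.06),"narrow_pot":(.02,.06),"tall_jar":(.024,.095),"shaker":(.018,.072)}
for t,(r,h) in D.items():
    for a in S["top",t]:
        x0=ray(cam("top"),a,.03)[:2]
        print(t,"top only",np.round(fitcyl([(cam("top"),a)],r,h,x0)[0],4))
        for b in S["scene",t]:
            p,f=fitcyl([(cam("top"),a),(cam("scene"),b)],r,h,x0)
            if np.abs(f).max()<6: print(t,np.round(p,4),np.round(f,1))
E
```

```text
[ 0.57092635 -0.01119175  0.        ]
wide_pot top only [ 0.4264 -0.1251]
wide_pot [ 0.4276 -0.1249] [-0.1 -0.4  0.4 -0.5]
wide_pot top only [ 0.5297 -0.2315]
wide_pot top only [ 0.7787 -0.0617]
narrow_pot top only [0.3551 0.1861]
narrow_pot [0.3571 0.1854] [ 0.3 -0.7  0.7 -0.4]
narrow_pot top only [0.3356 0.095 ]
narrow_pot [0.3364 0.0956] [-0.2 -0.3  0.1 -0.6]
narrow_pot top only [0.4343 0.179 ]
narrow_pot [0.4361 0.1793] [-0.1 -0.7  0.5 -0.7]
narrow_pot top only [ 0.4253 -0.1258]
shaker top only [ 0.4567 -0.0014]
shaker top only [ 0.6078 -0.01  ]
shaker [ 0.6097 -0.0092] [-0.3 -0.7  0.4 -0.9]
shaker top only [ 0.5221 -0.2759]
shaker top only [0.5888 0.2108]
```

View pics/topcrop.png

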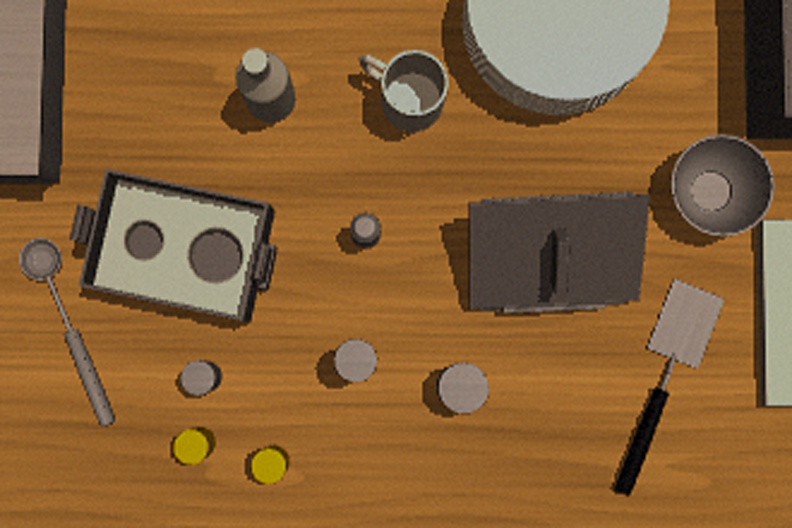

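View pics/scenecrop.png

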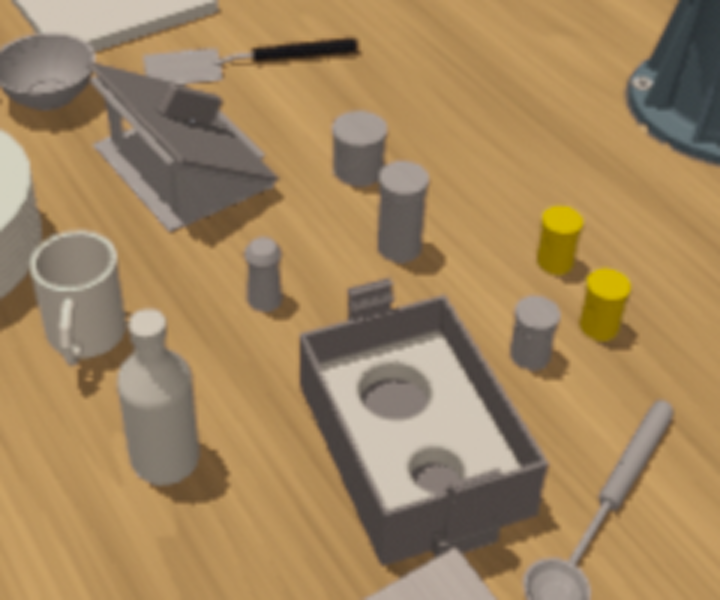

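The scene crop confirms it: at crop (535,335) the short grey cylinder is the narrow pot, and the two yellow ones at (560,240) and (605,305) are look-alikes. The wide pot is at (360,150), with the taller jar next to it at (402,210). Next, the box pose.

```bash
python3 - <<'E'
from h import *
C=cam("top"); im=ctrl.camera("top")
f=lambda u,v:(170+u/2.4,90+v/2.4)
P=[ray(C,f(*p),.071) for p in [(108,172),(273,206),(245,325),(80,290)]]
print(np.round(P,4)); 
c=np.mean(P,0)[:2]
P=np.array(P)[:,:2]
yax=((P[0]-P[1])+(P[3]-P[2])); print("y len",np.linalg.norm(yax)/2,"ang",np.degrees(np.arctan2(yax[1],yax[0]))-90, "c",c)
xax=((P[0]-P[3])+(P[1]-P[2])); print("x len",np.linalg.norm(xax)/2,"ang",np.degrees(np.arctan2(xax[1],xax[0])))
# white insert
m=((im.min(2)>150)).astype(np.uint8); m[:140]=0;m[240:]=0;m[:,:190]=0;m[:,300:]=0
ys,xs=np.nonzero(m); W=np.array([ray(C,(x,y),.03)[:2] for x,y in zip(xs,ys)])
hull=cv2.convexHull(W.astype(np.float32)); print("insert",cv2.minAreaRect(hull))
# wells: holes
fl=cv2.morphologyEx(m,cv2.MORPH_CLOSE,np.ones((3,3),np.uint8))
cn,hi=cv2.findContours(m,cv2.RETR_CCOMP,cv2.CHAIN_APPROX_NONE)
for k,cc in enumerate(cn):
    if hi[0,k,3]>=0 and len(cc)>15:
        pts=np.array([ray(C,p[0],.03)[:2] for p in cc],np.float32); e=cv2.fitEllipse(pts); print("well",e, cv2.minEnclosingCircle(pts))
o=ctrl.get_obs(); print(q2R(o["eef_rot"]).round(3),o["time_s"])
for t in ["tall_jar"]:
    for c in ["top","scene"]:
        ctrl.camera(c)
        r=ctrl.silhouettes(t,c)[0]; mc=maskcent(r["mask"]); print(t,c,fitcyl([(cam(c),mc)],.024,.095,(.45,0))[0])
E
```

```text
[[0.6684 0.2834 0.071 ]
 [0.6305 0.0932 0.071 ]
 [0.4945 0.1228 0.071 ]
 [0.5326 0.3116 0.071 ]]
y len 0.19322600412707922 ang -11.337482117897252 c [0.58148409 0.20276857]
x len 0.13899845559559473 ang -11.999599782933071
insert ((0.586190402507782, 0.21157312393188477), (0.17124320566654205, 0.11950113624334335), 78.49403381347656)
[[ 0.966 -0.     0.26 ]
 [-0.26  -0.     0.966]
 [-0.    -1.    -0.   ]] 2.0
tall_jar top [ 0.45772616 -0.00170693]
tall_jar scene [ 0.77654624 -0.05958953]
```

```bash
python3 -m pendant '[0,0,0.055,0,0,0,0.06, 0,0,0.055,0,0,0,0.06, 0,0,0.05,0,0,0,0.06, 0.032,-0.042,0,0,0,-9.67,0.06, 0.032,-0.042,0,0,0,-9.67,0.06, 0.032,-0.042,0,0,0,-9.67,0.06, 0.032,-0.042,0,0,0,-9.67,0.06, 0.032,-0.042,0,0,0,-9.67,0.06, 0.032,-0.042,0,0,0,-9.67,0.06, 0.032,-0.042,0,0,0,-9.67,0.06, 0.032,-0.042,0,0,0,-9.67,0.06, 0.032,-0.042,0,0,0,-9.67,0.06]'
python3 - <<'E'
from h import *
o=ctrl.get_obs(); print(q2R(o["eef_rot"]).round(3),o["eef_pos"],o["q"].round(2) if hasattr(o["q"],"round") else o["q"])
im=ctrl.camera("wrist"); cv2.imwrite("pics/w1.png",im[...,::-1])
C=cam("wrist",o)
print(proj(C,[[.436,.1793,.06],[.4276,-.1249,.06],[.5815,.2028,.071]]).round(1))
E
```

```text
time_s: 3.7
eef_pos: [0.4382, 0.1758, 0.3916]
eef_rot: [-0.443, 0.443, -0.551, 0.551]
wrist_force: [0.0, -0.1, 0.4]
opening: 0.706
[[-0.215  0.001  0.977]
 [-0.977  0.    -0.215]
 [-0.    -1.     0.001]] [0.43817161 0.17575513 0.39156434] [ 0.13 -0.15  1.62  0.    1.66  0.35]
[[320.2 153.7]
 [351.7 317.4]
 [413.  118.1]]
```

View pics/w1.png

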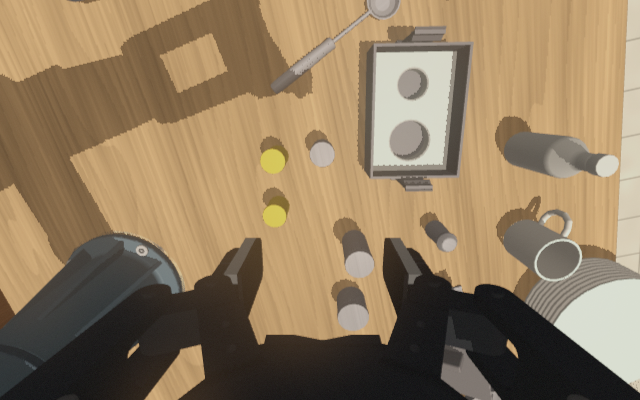

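The wrist view shows the grey narrow pot at (321,153), the yellow ones at (273,160) and (275,215), and the box with its wells at (412,84) and (409,140). My projected positions agree. Now I'll fit the box and wells from this picture.

```bash
cat > boxfit.py <<'E'
from h import *
def edges_box(C,g,x0):
    pass
E
python3 - <<'E'
from h import *
o=ctrl.get_obs(); im=ctrl.camera("wrist"); C=cam("wrist",o)
m=(im.min(2)>165).astype(np.uint8); m[:35]=0;m[185:]=0;m[:,:360]=0;m[:,475:]=0
cv2.imwrite("pics/m1.png",cv2.resize(np.hstack([im[20:200,340:490,::-1],np.repeat(m[20:200,340:490,None]*255,3,2)]),None,fx=2.6,fy=2.6))
cn,hi=cv2.findContours(m,cv2.RETR_CCOMP,cv2.CHAIN_APPROX_NONE)
for k,cc in enumerate(cn):
    if len(cc)>25:
        pts=np.array([ray(C,p[0],.03)[:2] for p in cc],np.float32)
        if hi[0,k,3]>=0: print("hole",cv2.fitEllipse(pts),cv2.minEnclosingCircle(pts))
        else: print("outer",cv2.minAreaRect(pts))
for t in ["narrow_pot","wide_pot","carry_box"]:
    for r in ctrl.silhouettes(t,"wrist"): 
        mc=maskcent(r["mask"]); print(t,r["score"],r["bbox"],mc.round(1), fitcyl([(C,mc)],.02 if t[0]=="n" else .029,.06,(.43,.1))[0].round(4))
E
```

```text
outer ((0.5905730128288269, 0.21045497059822083), (0.17426256835460663, 0.1180686429142952), 78.63928985595703)
hole ((0.581828236579895, 0.16528885066509247), (0.06653302162885666, 0.0668104737997055), 17.590219497680664) ((0.5821298956871033, 0.16508422791957855), 0.03431284427642822)
hole ((0.5991056561470032, 0.2507656514644623), (0.04819946363568306, 0.04877518117427826), 2.1937263011932373) ((0.5993695855140686, 0.25058218836784363), 0.025453081354498863)
narrow_pot 0.89 [261.5, 195.0, 285.7, 224.8] [273.2 209.5] [0.3378 0.0945]
narrow_pot 0.79 [259.6, 138.6, 285.1, 169.7] [271.2 156.8] [0.3596 0.1834]
narrow_pot 0.77 [308.7, 134.8, 333.1, 164.1] [318.9 150.6] [0.438  0.1763]
wide_pot 0.63 [337.9, 285.5, 367.4, 326.8] [351.  306.4] [ 0.4294 -0.1273]
carry_box 0.56 [360.6, 19.4, 472.4, 186.7] [413.2 103.6] [0.597  0.2134]
```

View pics/m1.png

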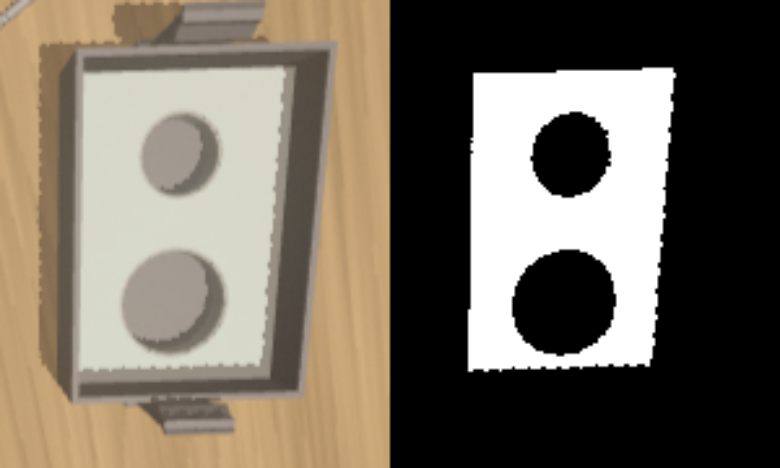

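```bash
python3 -m pendant '[0,0.002,-0.055,0,0,0,0.06, 0,0,-0.06,0,0,0,0.06, 0,0,-0.06,0,0,0,0.06, 0,0,-0.06,0,0,0,0.06, 0,0,0,0,0,0,0.06]'
cat > potfit.py <<'E'
from h import *
def topfit(im,C,xy,rad,h,tag):
    """fit the pot's top circle: maximise edge gradient along projected circle"""
    g=cv2.GaussianBlur(cv2.cvtColor(im,cv2.COLOR_RGB2GRAY).astype(np.float32),(0,0),1.2)
    gm=cv2.magnitude(cv2.Sobel(g,5,1,0),cv2.Sobel(g,5,0,1))
    t=np.linspace(0,2*np.pi,120,endpoint=False); best=None
    for st,n in [(.002,9),(.0005,6),(.0002,5)]:
        c0=xy if best is None else best[1]
        for i in range(-n,n+1):
            for j in range(-n,n+1):
                x,y=c0[0]+i*st,c0[1]+j*st
                uv=proj(C,np.c_[x+rad*np.cos(t),y+rad*np.sin(t),np.full(120,h)]).astype(np.float32)
                s=np.minimum(cv2.remap(gm,uv[:,0],uv[:,1],cv2.INTER_LINEAR),60).mean()
                if best is None or s>best[0]: best=(s,(x,y))
    x,y=best[1]; uv=proj(C,np.c_[x+rad*np.cos(t),y+rad*np.sin(t),np.full(120,h)])
    v=im[...,::-1].copy(); cv2.polylines(v,[np.round(uv*8).astype(np.int32)],True,(0,0,255),1,cv2.LINE_AA,3)
    cv2.imwrite(f"pics/{tag}.png",v); return best
E
python3 - <<'E'
from potfit import *
o=ctrl.get_obs(); im=ctrl.camera("wrist"); C=cam("wrist",o); print(o["eef_pos"])
print(topfit(im,C,(.437,.178),.02,.06,"n1"))
E
```

```text
time_s: 4.58
eef_pos: [0.4328, 0.18, 0.1524]
eef_rot: [0.442, -0.448, 0.551, -0.547]
wrist_force: [-0.3, 1.1, 0.1]
opening: 0.702
[0.43282097 0.1800008  0.15244685]
(np.float32(39.6505), (0.4372, 0.1787))
```

View pics/n1.png

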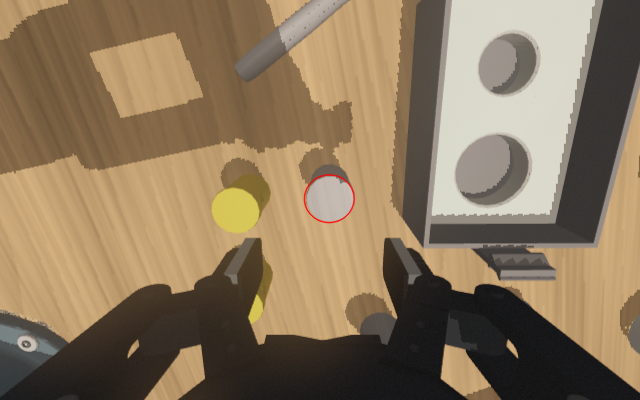

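The red circle sits on the pot's top at (329,198). I'll fit the wells the same way while they show here.

```bash
python3 - <<'E'
from potfit import *
o=ctrl.get_obs(); im=ctrl.camera("wrist"); C=cam("wrist",o); print(o["eef_pos"])
a=topfit(im,C,(.599,.2507),.023,.03,"n2"); b=topfit(im,C,(.582,.165),.032,.03,"n3"); print(a,b)
d=np.subtract(a[1],b[1]); print(np.linalg.norm(d),np.degrees(np.arctan2(-d[0],d[1])))
E
```

```text
[0.43569176 0.18022359 0.15580615]
(np.float32(60.0), (0.597, 0.2507)) (np.float32(60.0), (0.58, 0.165))
0.08736984605686332 -11.219905509592257
```

```bash
python3 -c "
import cv2,numpy as np
a=cv2.imread('pics/n2.png')[0:260,400:640];b=cv2.imread('pics/n3.png')[0:260,400:640]
cv2.imwrite('pics/n23.png',cv2.resize(np.hstack([a,b]),None,fx=1.6,fy=1.6))"
```

```text
(no output)
```

View pics/n23.png

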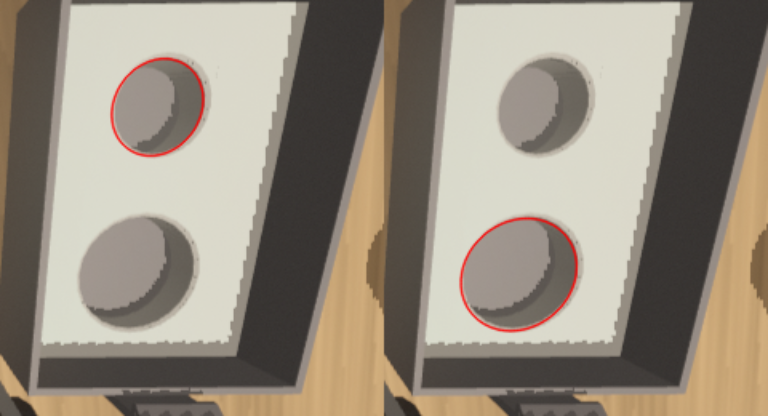

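```bash
python3 -m pendant '[0,0,-0.05,0,0,0,0.06, 0,0,-0.045,0,0,0,0.06, 0,0,-0.03,0,0,0,0.06, 0,0,0,0,0,0,0.06, 0,0,0,0,0,0,0.03, 0,0,0,0,0,0,0.03, 0,0,0,0,0,0,0.03, 0,0,0,0,0,0,0.03, 0,0,0.05,0,0,0,0.03, 0,0,0.06,0,0,0,0.03, 0,0,0,0,0,0,0.03]'
python3 - <<'E'
from potfit import *
o=ctrl.get_obs(); im=ctrl.camera("wrist"); print(o["eef_pos"],o["opening"]*.0854)
cv2.imwrite("pics/g1.png",im[...,::-1])
E
```

```text
time_s: 6.05
eef_pos: [0.4425, 0.1802, 0.1488]
eef_rot: [-0.449, 0.44, -0.547, 0.552]
wrist_force: [-0.0, 0.0, -1.5]
opening: 0.451
[0.44247024 0.18018988 0.14879149] 0.03850335267195788
```

View pics/g1.png

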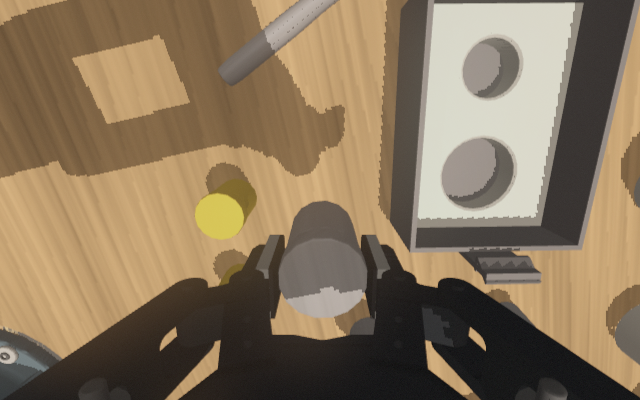

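```bash
python3 -m pendant '[0.04,0.018,0,0,0,0.25,0.03, 0.04,0.018,0,0,0,0.25,0.03, 0.04,0.018,0,0,0,0,0.03, 0.03,0.012,0,0,0,0,0.03, 0.01,0.005,0,0,0,0,0.03, 0,0,0,0,0,0,0.03, 0,0,0,0,0,0,0.03]'
python3 - <<'E'
from potfit import *
for k in range(3):
    o=ctrl.get_obs(); im=ctrl.camera("wrist"); print(o["eef_pos"].round(4),q2R(o["eef_rot"])[:,2].round(3),o["opening"]*.0854)
cv2.imwrite("pics/g2.png",im[...,::-1])
C=cam("wrist",o); print(topfit(im,C,o["eef_pos"][:2],.02,o["eef_pos"][2]+.031,"g2f"))
E
```

```text
time_s: 6.98
eef_pos: [0.5961, 0.2499, 0.1409]
eef_rot: [0.447, -0.447, 0.548, -0.548]
wrist_force: [-0.1, -0.4, -0.7]
opening: 0.452
[0.5961 0.2499 0.1409] [ 0.98  -0.201 -0.001] 0.038638479197032366
[0.5962 0.2499 0.1411] [ 0.98  -0.201 -0.001] 0.03805930238009621
[0.5964 0.25   0.1413] [ 0.98  -0.201 -0.001] 0.03833462798609245
(np.float32(38.409824), (np.float64(0.5974350872403268), np.float64(0.24948177632883134)))
```

View pics/g2f.png

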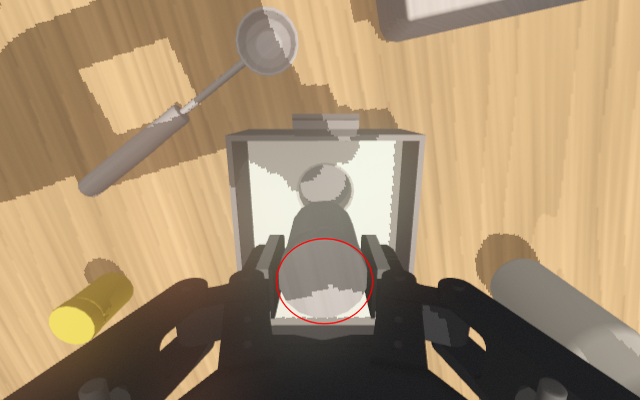

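```bash
python3 - <<'E'
from potfit import *
o=ctrl.get_obs(); im=ctrl.camera("wrist"); C=cam("wrist",o)
p=o["eef_pos"]; print(p)
for h in [.012,.016,.020,.024,.028]:
    b=topfit(im,C,p[:2],.02,p[2]+h,"x%d"%(h*1000)); print(h,b[0],np.round(b[1],4))
# well: dark pixels vs white, bounded crop
print("well pred",proj(C,[[.598,.2505,.03]]))
crop=im[130:260,240:420,::-1]; cv2.imwrite("pics/wc.png",cv2.resize(crop,None,fx=4,fy=4,interpolation=cv2.INTER_CUBIC))
E
```

```text
[0.59666508 0.25002128 0.14150118]
0.012 31.015078 [0.595  0.2377]
0.016 36.22072 [0.5952 0.2413]
0.02 52.754173 [0.596 0.245]
0.024 55.723293 [0.5964 0.247 ]
0.028 42.068665 [0.597  0.2492]
well pred [[323.46464936 191.62784599]]
```

View pics/wc.png

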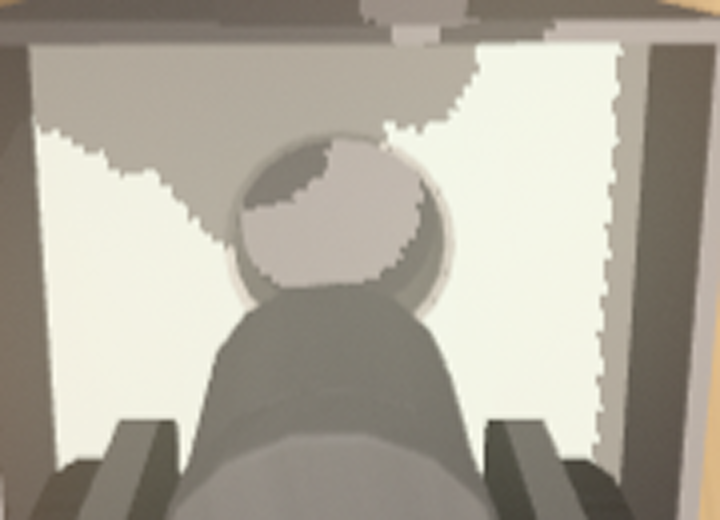

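```bash
python3 - <<'E'
from potfit import *
o=ctrl.get_obs(); im=ctrl.camera("wrist"); C=cam("wrist",o)
print(o["eef_pos"])
f=lambda u,v:(240+(u+.5)/4-.5,130+(v+.5)/4-.5)
pts=[(228,240),(453,240),(340,131),(262,168),(420,170),(240,285),(440,290)]
P=np.array([ray(C,f(*p),.03)[:2] for p in pts]); print(P.round(4))
s=least_squares(lambda q:np.hypot(P[:,0]-q[0],P[:,1]-q[1])-q[2],[.598,.25,.024]); print(s.x,s.fun.round(4))
b=topfit(im,C,o["eef_pos"][:2]-[0,.003],.02,o["eef_pos"][2]+.0225,"x"); print(b,b[1]-o["eef_pos"][:2])
E
```

```text
[0.59683873 0.25007371 0.14154946]
[[0.5758 0.2569]
 [0.6235 0.2472]
 [0.6042 0.2754]
 [0.5864 0.2709]
 [0.6193 0.2638]
 [0.5761 0.2465]
 [0.6187 0.2367]]
[0.59948906 0.25117986 0.02405138] [ 0.0003  0.0002  0.0006 -0.0004 -0.0006 -0.0002  0.    ]
(np.float32(56.30669), (np.float64(0.5965387271246319), np.float64(0.24627371198797046))) [-0.0003 -0.0038]
```

```bash
python3 -m pendant '[0.003,0.005,0,0,0,0,0.03, 0,0,-0.03,0,0,0,0.03, 0,0,-0.02,0,0,0,0.03, 0,0,0,0,0,0,0.03]'
python3 - <<'E'
from potfit import *
o=ctrl.get_obs(); im=ctrl.camera("wrist"); print(o["eef_pos"]);cv2.imwrite("pics/g3.png",im[...,::-1])
E
```

```text
time_s: 7.72
eef_pos: [0.5986, 0.255, 0.0888]
eef_rot: [0.445, -0.448, 0.549, -0.547]
wrist_force: [0.5, -0.4, -0.8]
opening: 0.447
[0.59862605 0.25495943 0.08877223]
```

View pics/g3.png

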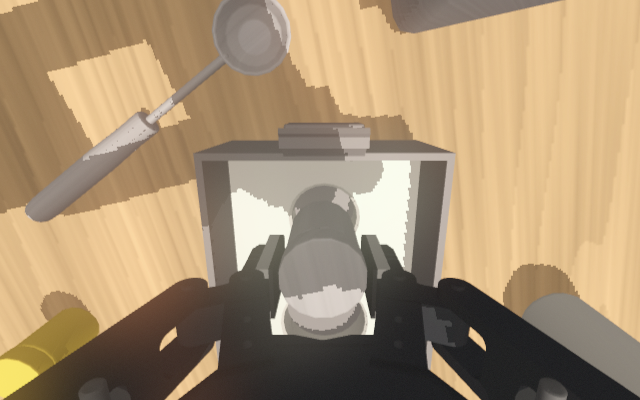

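Centred above the well (pot at (323,270), well at (325,205)). Lowering on.

```bash
python3 -m pendant '[0,0,-0.015,0,0,0,0.03, 0,0,-0.015,0,0,0,0.03, 0,0,-0.01,0,0,0,0.03, 0,0,0,0,0,0,0.03]'
python3 - <<'E'
from potfit import *
o=ctrl.get_obs(); im=ctrl.camera("wrist"); print(o["eef_pos"],o["wrist_force"]);cv2.imwrite("pics/g4.png",im[...,::-1])
E
```

```text
time_s: 8.28
eef_pos: [0.5994, 0.255, 0.0498]
eef_rot: [0.446, -0.448, 0.548, -0.548]
wrist_force: [0.4, -0.0, -0.7]
opening: 0.451
[0.59937351 0.2550109  0.04978554] [ 0.43322788 -0.00081009 -0.7278384 ]
```

View pics/g4.png

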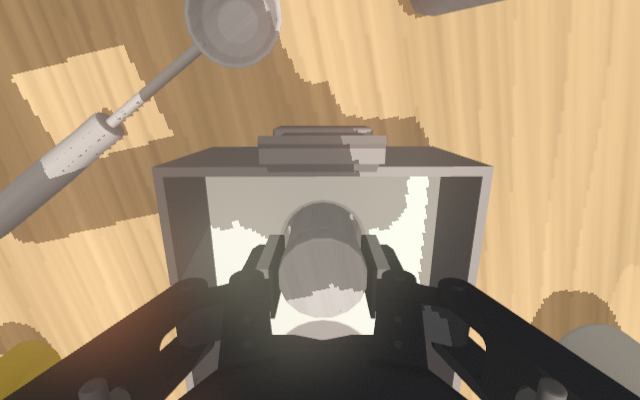

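The pot is entering the well with no contact force. Setting it down, releasing and rising.

```bash
python3 -m pendant '[0,0,-0.005,0,0,0,0.03, 0,0,-0.002,0,0,0,0.03, 0,0,0,0,0,0,0.055, 0,0,0,0,0,0,0.055, 0,0,0,0,0,0,0.055, 0,0,0.05,0,0,0,0.06, 0,0,0.06,0,0,0,0.07, 0,0,0.06,0,0,0,0.08, 0,0,0,0,0,0,0.08]'
python3 - <<'E'
from potfit import *
o=ctrl.get_obs(); im=ctrl.camera("wrist"); print(o["eef_pos"],o["wrist_force"]);cv2.imwrite("pics/g5.png",im[...,::-1])
C=cam("wrist",o); print(topfit(im,C,(.5995,.2512),.02,.066,"g5f"))
print(proj(C,[[.5815,.165,.03]]))
E
```

```text
time_s: 9.45
eef_pos: [0.604, 0.2562, 0.2219]
eef_rot: [-0.451, 0.443, -0.546, 0.55]
wrist_force: [0.3, 0.0, -0.2]
opening: 0.936
[0.60402884 0.25622689 0.22192593] [ 0.28979322  0.04922195 -0.2093729 ]
(np.float32(59.51901), (0.6, 0.25339999999999996))
[[317.10997666 251.18794706]]
```

View pics/g5f.png

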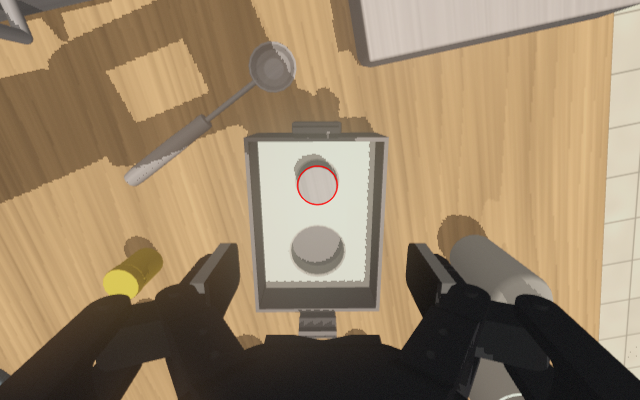

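The narrow pot is in its well (top at (317,185)). On to the wide pot.

```bash
python3 -m pendant '[-0.019,-0.042,0,0,0,0,0.08, -0.019,-0.042,0,0,0,0,0.08, -0.019,-0.042,0,0,0,0,0.08, -0.019,-0.042,0,0,0,0,0.08, -0.019,-0.042,0,0,0,0,0.08, -0.019,-0.042,0,0,0,0,0.08, -0.019,-0.042,0,0,0,0,0.08, -0.019,-0.042,0,0,0,0,0.08, -0.019,-0.042,-0.03,0,0,0,0.08, 0,0,-0.025,0,0,0,0.08, 0,0,0,0,0,0,0.08]'
python3 - <<'E'
from potfit import *
o=ctrl.get_obs(); im=ctrl.camera("wrist"); print(o["eef_pos"],o["wrist_force"])
C=cam("wrist",o); b=topfit(im,C,(.428,-.1255),.029,.06,"p1"); print(b)
E
```

```text
time_s: 10.88
eef_pos: [0.4268, -0.1218, 0.1562]
eef_rot: [0.446, -0.447, 0.551, -0.546]
wrist_force: [0.1, -0.2, 0.7]
opening: 0.941
[ 0.4267738  -0.12177663  0.15619907] [ 0.11255546 -0.21386691  0.72783159]
(np.float32(36.938374), (0.4283, -0.1244))
```

View pics/p1.png

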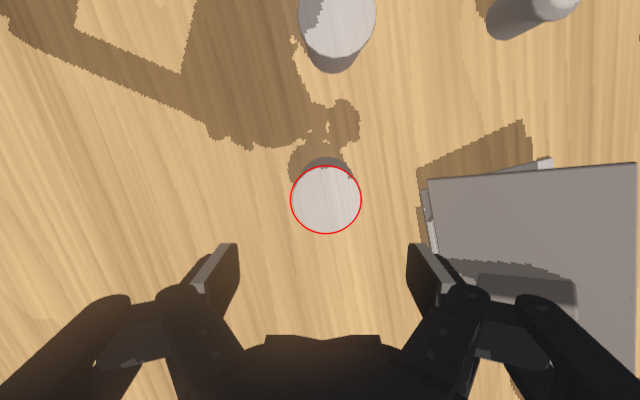

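```bash
python3 -m pendant '[-0.001,-0.0035,-0.05,0,0,0,0.08, 0,0,-0.045,0,0,0,0.08, 0,0,-0.031,0,0,0,0.08, 0,0,0,0,0,0,0.08, 0,0,0,0,0,0,0.05, 0,0,0,0,0,0,0.05, 0,0,0,0,0,0,0.05, 0,0,0,0,0,0,0.05, 0,0,0.05,0,0,0,0.05, 0,0,0.06,0,0,0,0.05, 0,0,0,0,0,0,0.05]'
python3 - <<'E'
from potfit import *
o=ctrl.get_obs(); im=ctrl.camera("wrist"); print(o["eef_pos"],o["opening"]*.0854)
cv2.imwrite("pics/p2.png",im[...,::-1])
E
```

```text
time_s: 12.3
eef_pos: [0.4322, -0.1284, 0.1494]
eef_rot: [-0.449, 0.446, -0.544, 0.552]
wrist_force: [0.7, -0.7, -2.4]
opening: 0.657
[ 0.43221482 -0.12838953  0.14938337] 0.05614807118295176
```

View pics/p2.png

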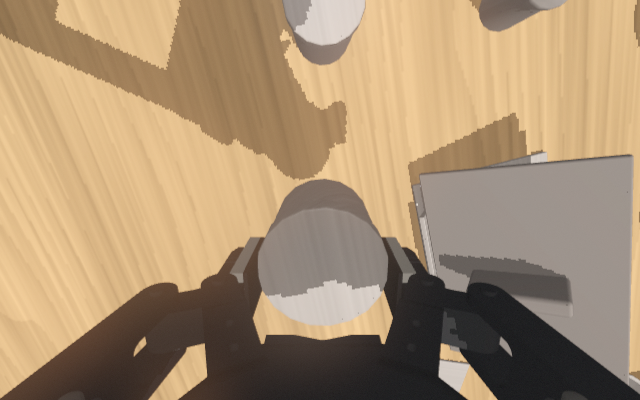

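```bash
python3 -m pendant '[0,0,0.055,0,0,0,0.05, 0.025,0.03,0,0,0,0,0.05, 0.0255,0.049,0,0,0,0,0.05, 0.0255,0.049,0,0,0,0,0.05, 0.0255,0.049,0,0,0,0,0.05, 0.0255,0.049,0,0,0,0,0.05, 0.0205,0.05,0,0,0,0,0.05, 0.006,0.019,-0.025,0,0,0,0.05, 0,0,-0.03,0,0,0,0.05, 0,0,0,0,0,0,0.05, 0,0,0,0,0,0,0.05]'
python3 - <<'E'
from potfit import *
for i in range(3): o=ctrl.get_obs(); im=ctrl.camera("wrist"); print(o["eef_pos"])
C=cam("wrist",o); p=o["eef_pos"]
for h in [.018,.021,.024,.027,.030]:
    b=topfit(im,C,p[:2]-[0,.003],.029,p[2]+h,"p3"); print(h,b[0],np.round(b[1]-p[:2],4))
cv2.imwrite("pics/p3.png",im[...,::-1])
E
```

```text
time_s: 13.72
eef_pos: [0.5818, 0.1685, 0.1433]
eef_rot: [0.447, -0.447, 0.548, -0.548]
wrist_force: [0.7, -0.1, -0.7]
opening: 0.658
[0.58178069 0.16850521 0.14331352]
[0.58243879 0.16848556 0.1442264 ]
[0.58272332 0.16844519 0.14465449]
0.018 32.90421 [ 0.0002 -0.0005]
0.021 41.846592 [0.0005 0.0003]
0.024 41.76936 [0.0007 0.0015]
0.027 33.265823 [-0.0001  0.0028]
0.03 31.601248 [0.0022 0.003 ]
```

View pics/p3.png

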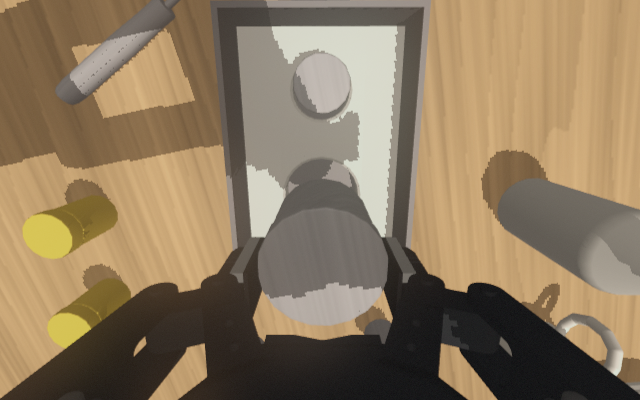

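```bash
python3 -m pendant '[0,-0.0035,-0.02,0,0,0,0.05, 0,0,-0.025,0,0,0,0.05, 0,0,0,0,0,0,0.05, 0,0,0,0,0,0,0.05]'
python3 - <<'E'
from potfit import *
o=ctrl.get_obs(); im=ctrl.camera("wrist"); print(o["eef_pos"])
C=cam("wrist",o); p=o["eef_pos"]
b=topfit(im,C,p[:2],.029,p[2]+.0225,"p4"); print(b[0],np.round(b[1],4))
t=np.linspace(0,2*np.pi,100)
v=im[...,::-1].copy()
for (x,y),r,z,c in [((.5824,.1655),.0335,.03,(0,0,255)),((.5995,.2512),.0245,.03,(0,0,255)),(b[1],.029,p[2]+.0225,(255,0,0)),((b[1]),.029,p[2]-.0375,(0,255,0))]:
    cv2.polylines(v,[np.round(proj(C,np.c_[x+r*np.cos(t),y+r*np.sin(t),np.full(100,z)])*8).astype(np.int32)],True,c,1,cv2.LINE_AA,3)
cv2.imwrite("pics/p5.png",cv2.resize(v[20:340,200:450],None,fx=1.8,fy=1.8))
E
```

```text
time_s: 14.38
eef_pos: [0.5821, 0.1651, 0.0985]
eef_rot: [-0.447, 0.447, -0.548, 0.548]
wrist_force: [0.6, -1.1, -2.4]
opening: 0.66
[0.58210415 0.1651281  0.0985187 ]
51.142586 [0.5826 0.1659]
```

View pics/p5.png

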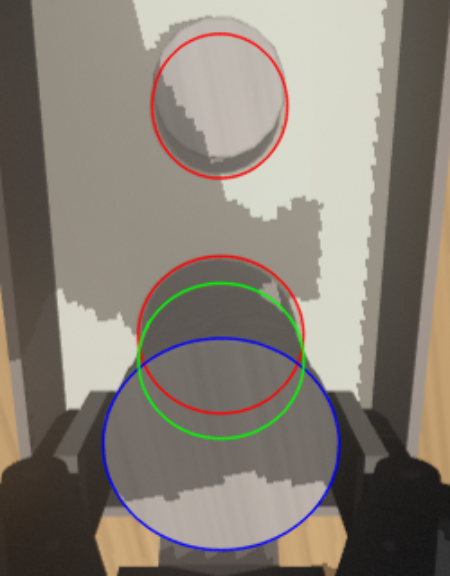

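```bash
python3 -m pendant '[0,0,-0.02,0,0,0,0.05, 0,0,-0.015,0,0,0,0.05, 0,0,-0.01,0,0,0,0.05, 0,0,0,0,0,0,0.05]'
python3 - <<'E'
from potfit import *
o=ctrl.get_obs(); im=ctrl.camera("wrist"); print(o["eef_pos"],o["wrist_force"]);cv2.imwrite("pics/p6.png",im[...,::-1])
E
```

```text
time_s: 14.92
eef_pos: [0.5807, 0.1652, 0.0517]
eef_rot: [0.446, -0.448, 0.548, -0.547]
wrist_force: [-0.3, 0.1, -0.9]
opening: 0.657
[0.58073642 0.16520628 0.05169367] [-0.29472388  0.09740075 -0.89710324]
```

View pics/p6.png

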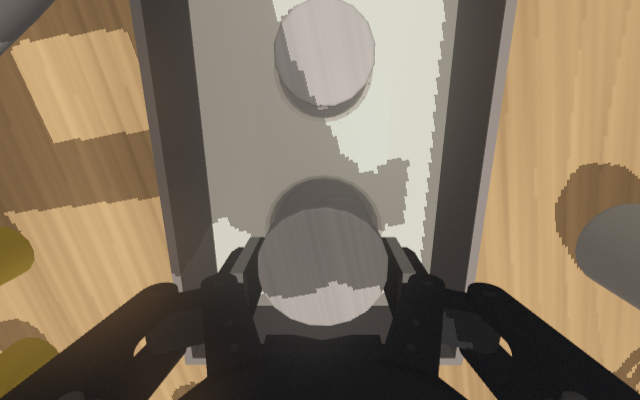

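```bash
python3 -m pendant '[0,0,-0.006,0,0,0,0.05, 0,0,-0.002,0,0,0,0.05, 0,0,0,0,0,0,0.07, 0,0,0,0,0,0,0.07, 0,0,0,0,0,0,0.07, 0,0,0.04,0,0,0,0.07, 0,0,0.06,0,0,0,0.07, 0,0,0.06,0,0,0,0.06, 0,0,0.05,0,0,0,0.05, 0,0,0,0,0,0,0.04]'
python3 - <<'E'
from potfit import *
o=ctrl.get_obs(); im=ctrl.camera("wrist"); print(o["eef_pos"],o["wrist_force"])
C=cam("wrist",o); print(topfit(im,C,(.5995,.2512),.02,.066,"a"),topfit(im,C,(.5824,.1655),.029,.066,"p7"))
b=topfit(im,C,(.5824,.1655),.029,.066,"p7");print(b)
E
```

```text
time_s: 16.23
eef_pos: [0.5848, 0.1656, 0.2616]
eef_rot: [-0.45, 0.444, -0.546, 0.55]
wrist_force: [0.2, -0.2, -0.3]
opening: 0.471
[0.58475875 0.16561693 0.26155087] [ 0.18206247 -0.16160089 -0.25951542]
(np.float32(49.995327), (0.6017, 0.25189999999999996)) (np.float32(57.03929), (0.5821000000000001, 0.16770000000000002))
(np.float32(57.03929), (0.5821000000000001, 0.16770000000000002))
```

View pics/p7.png

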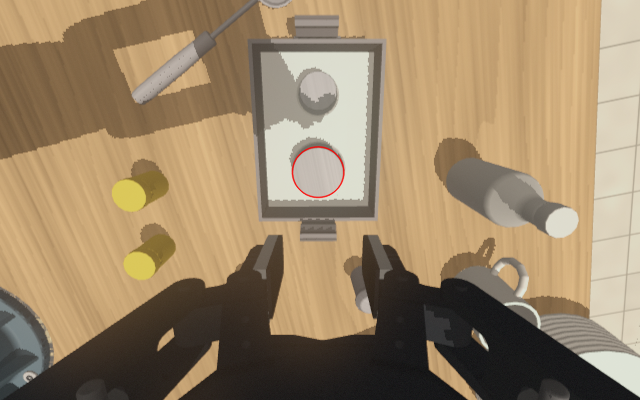

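```bash
cat > rectfit.py <<'E'
from potfit import *
def rectpts(x,y,a,z,hx,hy,n=60):
    s=np.linspace(-1,1,n)
    L=np.r_[np.c_[s*hx,np.full(n,hy)],np.c_[s*hx,np.full(n,-hy)],np.c_[np.full(n,hx),s*hy],np.c_[np.full(n,-hx),s*hy]]
    c,sn=np.cos(a),np.sin(a); return np.c_[x+L[:,0]*c-L[:,1]*sn,y+L[:,0]*sn+L[:,1]*c,np.full(len(L),z)]
from scipy.optimize import minimize
def rectfit(views,x0,sig=(3,1.5,0.8)):
    p=np.array(x0)
    for s in sig:
        G=[]
        for im,C in views:
            g=cv2.GaussianBlur(cv2.cvtColor(im,cv2.COLOR_RGB2GRAY).astype(np.float32),(0,0),.8)
            gm=np.minimum(cv2.magnitude(cv2.Sobel(g,5,1,0),cv2.Sobel(g,5,0,1)),120); G.append((cv2.GaussianBlur(gm,(0,0),s),C))
        def cost(q):
            t=0
            for gm,C in G:
                for hx,hy in [(.069,.096),(.065,.092)]:
                    uv=proj(C,rectpts(q[0],q[1],q[2],.071,hx,hy)).astype(np.float32)
                    t-=cv2.remap(gm,uv[:,0],uv[:,1],cv2.INTER_LINEAR).mean()
            return t
        p=minimize(cost,p,method="Nelder-Mead",options=dict(initial_simplex=[p,p+[.003,0,0],p+[0,.003,0],p+[0,0,.02]])).x
    return p,cost(p)
E
python3 - <<'E'
from rectfit import *
o=ctrl.get_obs(); im=ctrl.camera("wrist"); C=cam("wrist",o); print(o["eef_pos"])
t=ctrl.camera("top"); s=ctrl.camera("scene")
for nm,V in [("wrist",[(im,C)]),("top",[(t,cam("top"))]),("scene",[(s,cam("scene"))]),("all",[(im,C),(t,cam("top")),(s,cam("scene"))])]:
    p,c=rectfit(V,[.5815,.2028,np.radians(-11.5)]); print(nm,p[:2].round(4),np.degrees(p[2]).round(2),c)
    if nm=="wrist":
        v=im[...,::-1].copy()
        for hx,hy in [(.069,.096),(.065,.092)]:
            for u in proj(C,rectpts(*p,.071,hx,hy)): cv2.circle(v,tuple(np.round(u).astype(int)),0,(0,0,255),-1)
        cv2.imwrite("pics/r1.png",cv2.resize(v[20:250,200:430],None,fx=2.5,fy=2.5))
E
```

```text
[0.58315419 0.16543577 0.2581517 ]
wrist [0.5898 0.2074] -11.47 -149.37589
top [0.5888 0.2084] -12.88 -148.29474
scene [0.591  0.2084] -10.97 -194.4398
all [0.5898 0.2074] -11.49 -485.33615
```

View pics/r1.png

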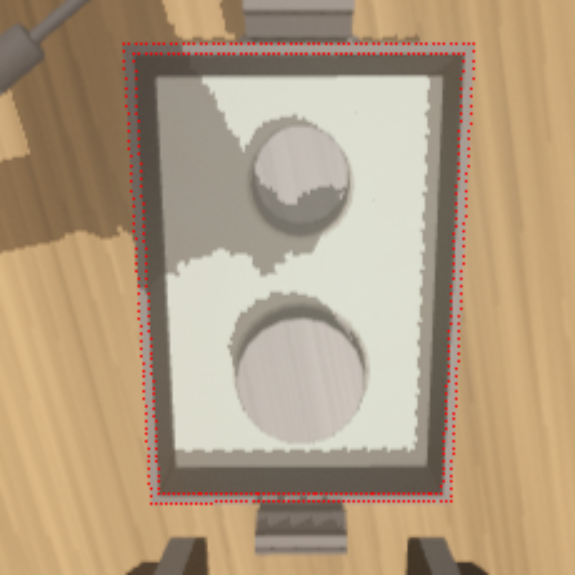

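Both pots are down in their wells, with tops at (318,92) and (318,172). The box fit is consistent across all three cameras: (0.590,0.207), yaw −11.5°. Next, look at the lid.

```bash
python3 -m pendant '[-0.012,-0.032,0.005,0,0,9.2,0.05, -0.012,-0.032,0.005,0,0,9.2,0.05, -0.012,-0.032,0.005,0,0,9.2,0.05, -0.012,-0.032,0.005,0,0,9.2,0.05, -0.012,-0.032,0.005,0,0,9.2,0.05, -0.012,-0.032,0.005,0,0,9.2,0.05, -0.012,-0.032,0.005,0,0,9.2,0.05, -0.012,-0.032,0.005,0,0,9.2,0.05, -0.012,-0.032,0,0,0,9.2,0.05, -0.012,-0.032,0,0,0,9.2,0.05, -0.012,-0.032,0,0,0,6,0.05, 0,0,0,0,0,0,0.05]'
python3 - <<'E'
from rectfit import *
o=ctrl.get_obs(); im=ctrl.camera("wrist"); C=cam("wrist",o); print(o["eef_pos"],o["q"].round(2),q2R(o["eef_rot"])[:,2])
cv2.imwrite("pics/l1.png",im[...,::-1])
E
```

```text
time_s: 17.92
eef_pos: [0.4486, -0.188, 0.2934]
eef_rot: [0.707, -0.706, 0.024, -0.022]
wrist_force: [-0.7, -0.5, -0.1]
opening: 0.582
[ 0.44858029 -0.18803582  0.29340362] [-0.64 -0.07  1.74 -0.    1.47 -2.15] [0.06559498 0.99784514 0.00154068]
```

View pics/l1.png

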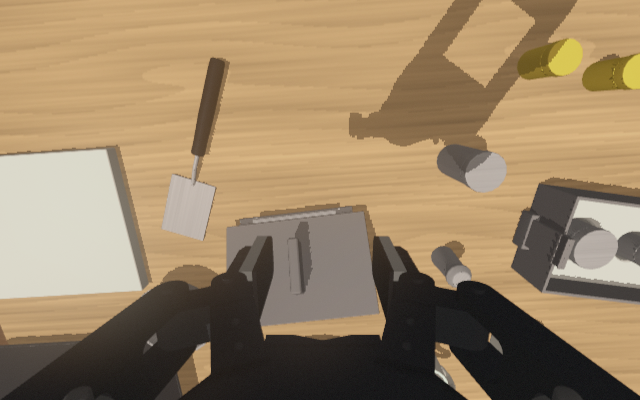

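```bash
python3 - <<'E'
import cv2
a=cv2.imread('pics/l1.png')[195:335,215:395]; cv2.imwrite('pics/l1c.png',cv2.resize(a,None,fx=4,fy=4,interpolation=cv2.INTER_CUBIC))
b=cv2.imread('pics/top0.png')[160:230,355:450]; cv2.imwrite('pics/t0c.png',cv2.resize(b,None,fx=8,fy=8,interpolation=cv2.INTER_CUBIC))
b=cv2.imread('pics/scene0.png')[150:225,240:325]; cv2.imwrite('pics/s0c.png',cv2.resize(b,None,fx=8,fy=8,interpolation=cv2.INTER_CUBIC))
E
```

```text
(no output)
```

View pics/l1c.png

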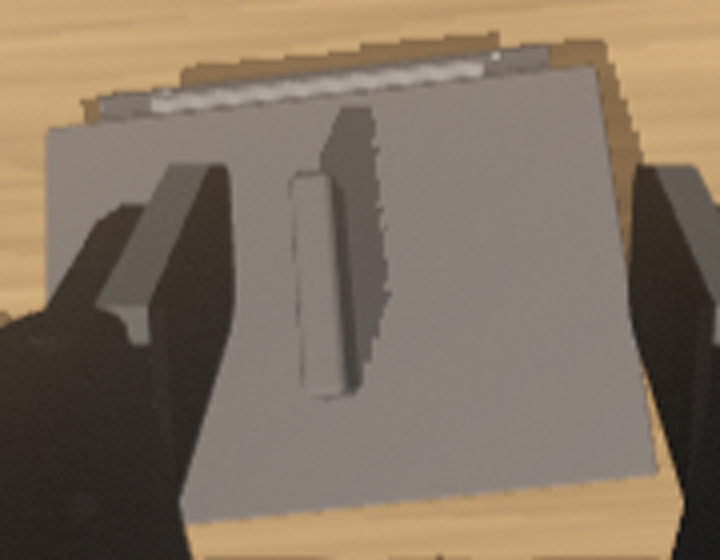

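View pics/t0c.png

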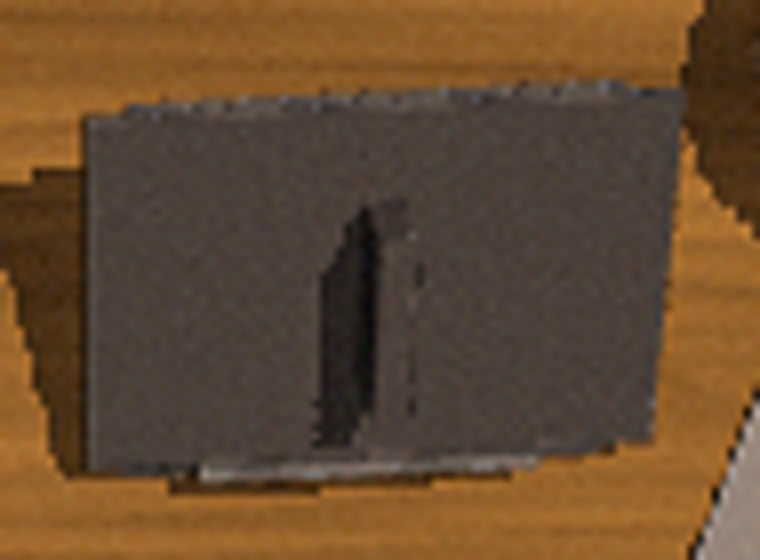

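View pics/s0c.png

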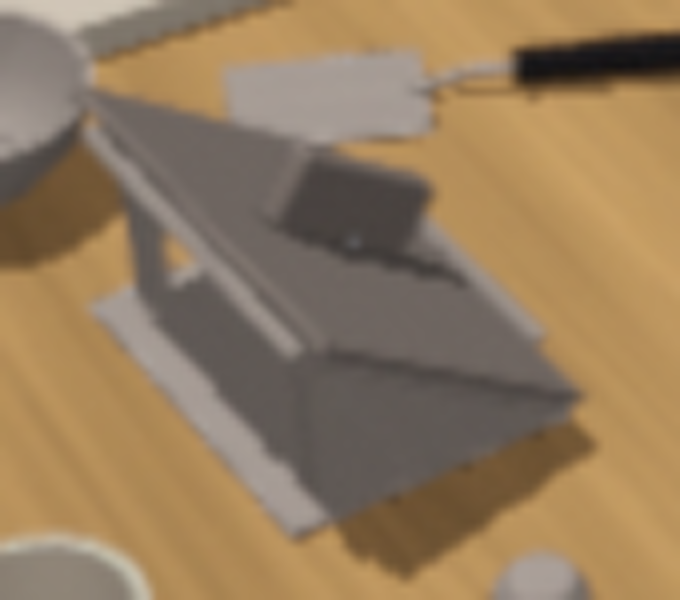

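```bash
cat > lidfit.py <<'E'
from h import *
def lidR(yaw,tilt=np.radians(35)):
    c,s=np.cos(yaw),np.sin(yaw); u=np.array([c,s,0]); Z=np.array([0,0,1.])
    x=np.cos(tilt)*u+np.sin(tilt)*Z; z=-np.sin(tilt)*u+np.cos(tilt)*Z
    return np.c_[x,np.cross(z,x),z]
hx,hy=.069,.1
NP=np.array([-hx,hy,.006]);NN=np.array([-hx,-hy,.006]);FP=np.array([hx,hy,.006]);FN=np.array([hx,-hy,.006])
def f(sc,ox,oy,p): return np.array([ox+(p[0]+.5)/sc-.5,oy+(p[1]+.5)/sc-.5])
E
python3 - <<'E'
from lidfit import *
o=ctrl.get_obs(); print(o["eef_pos"])
Cw=cam("wrist",o); Ct=cam("top"); Cs=cam("scene")
w=lambda u,v:f(4,215,195,(u,v)); t=lambda u,v:f(8,355,160,(u,v)); s=lambda u,v:f(8,240,150,(u,v))
F=lambda a,b:np.array([a*.035,b*.007,.04])
W=[(Cw,NN,w(48,130)),(Cw,NP,w(597,66)),(Cw,FP,w(657,472)),(Cw,F(-1,-1),w(292,176)),(Cw,F(-1,1),w(330,172)),(Cw,F(1,-1),w(305,393)),(Cw,F(1,1),w(347,390))]
T=[(Ct,NP,t(88,470)),(Ct,NN,t(650,440)),(Ct,FN,t(688,92)),(Ct,FP,t(88,115))]
S=[(Cs,NP,s(580,397)),(Cs,FP,s(315,348)),(Cs,FN,s(88,88))]
def fit(L,tilt=False):
    def r(q):
        M=lidR(q[3],q[4] if tilt else np.radians(35)); return np.concatenate([proj(C,q[:3]+M@P)[0]-uv for C,P,uv in L])
    q=least_squares(r,[.58,-.19,.07,0,.61][:5 if tilt else 4],loss="soft_l1"); return q.x,r(q.x).reshape(-1,2)
for n,L in [("w",W),("t",T),("ts",T+S),("all",W+T+S)]:
    q,r=fit(L); print(n,q[:3].round(4),np.degrees(q[3]).round(2)); 
    if n=="all": print(r.round(1))
q,r=fit(W+T+S,True); print("tilt",q.round(4),np.degrees(q[3:]))
E
```

```text
[ 0.44901333 -0.1869836   0.29357966]
w [ 0.5896 -0.2289  0.0538] 3.36
t [ 0.5848 -0.2314  0.0534] 3.11
ts [ 0.5855 -0.232   0.0521] 2.71
all [ 0.5879 -0.229   0.056 ] 3.06
[[-0.1 -0.9]
 [-0.5 -0.3]
 [-0.2  0.5]
 [-0.7 -1.1]
 [ 0.4 -1.3]
 [-0.6  0.7]
 [ 0.2  0.2]
 [-1.  -1.6]
 [-0.5 -1. ]
 [-0.6 -1.5]
 [-0.7 -0.9]
 [ 1.   0.2]
 [ 1.1  0. ]
 [-1.5 -0.6]]
tilt [ 0.5879 -0.229   0.056   0.0532  0.6092] [ 3.04624223 34.90407189]
```

```bash
python3 -m pendant '[0.0145,-0.009,-0.02,0,0,6.9,0.05, 0.0145,-0.009,-0.025,0.47,-8.74,0,0.05, 0.0145,-0.009,-0.03,0.47,-8.74,0,0.05, 0.0145,-0.009,-0.035,0.47,-8.74,0,0.05, 0.0145,-0.009,-0.035,0.47,-8.74,0,0.05, 0,0,0,0,0,0,0.05, 0,0,0,0,0,0,0.05]'
cat > goal.py <<'E'
from lidfit import *
def show(tag,q):
    o=ctrl.get_obs(); im=ctrl.camera("wrist"); C=cam("wrist",o); M=lidR(q[3]); v=im[...,::-1].copy()
    for L in [[NN,NP,FP,FN],[np.array([a*.035,b*.007,.04]) for a,b in [(-1,-1),(-1,1),(1,1),(1,-1)]],[np.array([a*.035,b*.007,.006]) for a,b in [(-1,-1),(-1,1),(1,1),(1,-1)]]]:
        cv2.polylines(v,[np.round(proj(C,np.array([q[:3]+M@p for p in L]))*8).astype(np.int32)],True,(0,0,255),1,cv2.LINE_AA,3)
    cv2.imwrite(f"pics/{tag}.png",v); cv2.imwrite(f"pics/{tag}_raw.png",im[...,::-1])
    Rt=q2R(o["eef_rot"]); print(o["eef_pos"].round(4),"in lid:",(M.T@(o["eef_pos"]-q[:3])).round(4)); 
    Rg=np.c_[M[:,0],-M[:,2],M[:,1]]; print("rot err deg",np.degrees(R.from_matrix(Rg@Rt.T).as_rotvec()).round(2), o["q"].round(2))
E
python3 - <<'E'
from goal import *
show("l2",np.array([.588,-.229,.055,np.radians(3.1)]))
E
```

```text
time_s: 18.85
eef_pos: [0.5222, -0.2297, 0.1542]
eef_rot: [0.682, -0.669, -0.228, -0.187]
wrist_force: [-0.1, -0.9, 0.6]
opening: 0.586
[ 0.5222 -0.2297  0.1542] in lid: [0.003  0.0028 0.119 ]
rot err deg [-0.   -0.82 -0.37] [-0.9   0.    2.1   0.7   0.8  -2.96]
```

View pics/l2.png

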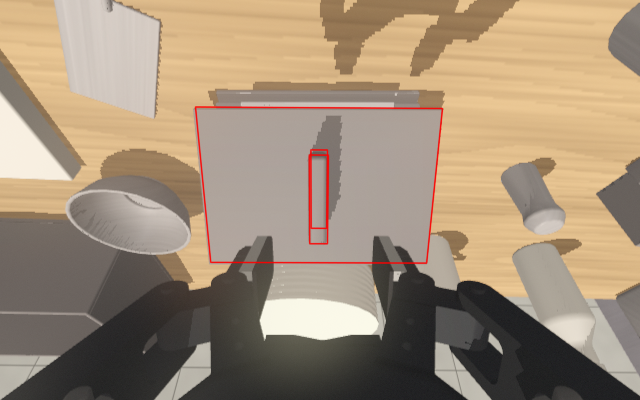

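```bash
python3 - <<'E'
import cv2
a=cv2.imread('pics/l2_raw.png')[80:275,185:450]; cv2.imwrite('pics/l2c.png',cv2.resize(a,None,fx=3,fy=3,interpolation=cv2.INTER_CUBIC))
E
```

```text
(no output)
```

View pics/l2c.png

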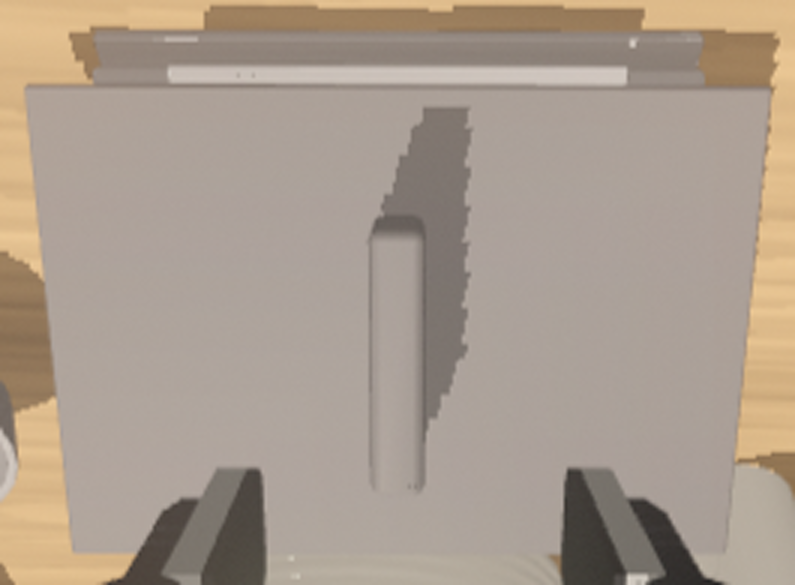

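```bash
python3 - <<'E'
from goal import *
o=ctrl.get_obs(); C=cam("wrist",o); w=lambda u,v:f(3,185,80,(u,v)); F=lambda a,b:np.array([a*.035,b*.007,.04])
L=[(C,NN,w(27,86)),(C,NP,w(771,88)),(C,FP,w(727,553)),(C,FN,w(73,553)),(C,F(-1,-1),w(370,234)),(C,F(-1,1),w(425,233)),(C,F(1,-1),w(371,491)),(C,F(1,1),w(424,491))]
for tl in (0,1):
    def r(q):
        M=lidR(q[3],q[4] if tl else np.radians(35)); return np.concatenate([proj(C,q[:3]+M@P)[0]-uv for _,P,uv in L])
    s=least_squares(r,[.588,-.229,.055,.05,.61][:4+tl]); print(s.x.round(4),np.degrees(s.x[3:]).round(2)); print(r(s.x).reshape(-1,2).round(1).tolist())
    if not tl:
        q=s.x
        M=lidR(q[3]); print(o["eef_pos"],(M.T@(o["eef_pos"]-q[:3])).round(4), "lz",M[:,2].round(4),"lx",M[:,0].round(4))
        Rt=q2R(o["eef_rot"]);Rg=np.c_[M[:,0],-M[:,2],M[:,1]]; print("rot err deg",np.degrees(R.from_matrix(Rg@Rt.T).as_rotvec()).round(2))
        print("TCP goal",(q[:3]+M@[0,0,.016]).round(4))
E
```

```text
[ 0.5893 -0.2301  0.0573  0.0607] [3.48]
[[0.3, 0.0], [-0.2, -0.1], [-1.0, -0.1], [1.0, -0.6], [-0.5, -1.4], [0.3, -1.0], [0.1, 1.6], [0.1, 1.7]]
[ 0.52282017 -0.23018275  0.15515455] [0.0018 0.004  0.1182] lz [-0.5725 -0.0348  0.8192] lx [0.8176 0.0497 0.5736]
rot err deg [ 0.11 -0.73 -0.04]
TCP goal [ 0.5801 -0.2307  0.0704]
[ 0.5893 -0.2301  0.0573  0.0607  0.6109] [ 3.48 35.  ]
[[0.3, 0.0], [-0.2, -0.1], [-1.0, -0.1], [1.0, -0.6], [-0.5, -1.4], [0.3, -1.0], [0.1, 1.6], [0.1, 1.7]]
```

```bash
python3 -m pendant '[0.0104,-0.0003,-0.0156,0,-0.7,0,0.05, 0.0104,-0.0003,-0.0156,0,0,0,0.05, 0.0104,-0.0004,-0.0156,0,0,0,0.05, 0.0104,-0.0004,-0.0156,0,0,0,0.05, 0,0,0,0,0,0,0.05, 0,0,0,0,0,0,0.05]'
python3 - <<'E'
from goal import *
show("l3",np.array([.5893,-.2301,.0573,.0607]))
E
```

```text
time_s: 19.65
eef_pos: [0.5643, -0.2315, 0.0926]
eef_rot: [0.68, -0.668, -0.234, -0.192]
wrist_force: [-0.8, -0.2, 0.5]
opening: 0.582
[ 0.5643 -0.2315  0.0926] in lid: [-0.0003  0.0001  0.0433]
rot err deg [ 0.12  0.06 -0.06] [-0.83  0.2   2.04  0.83  0.65 -3.07]
```

View pics/l3_raw.png

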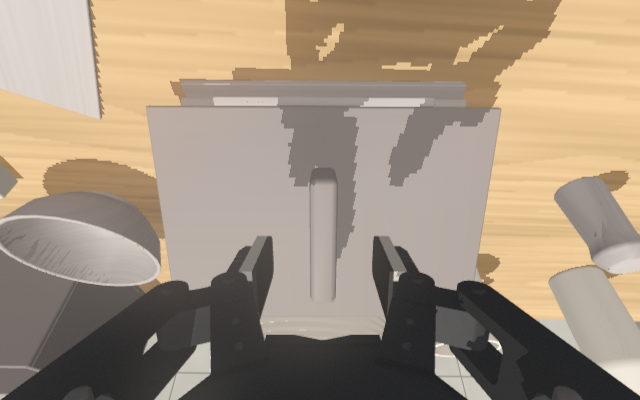

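q6 is at −3.07, too near its limit of −3.12. I'll back off a little and take the half-turn-equivalent grasp.

```bash
python3 -m pendant '[-0.0172,-0.001,0.0246,0,0,0,0.05, 0,0,0,6.07,0.37,-8.68,0.05, 0,0,0,6.07,0.37,-8.68,0.05, 0,0,0,6.07,0.37,-8.68,0.05, 0,0,0,6.07,0.37,-8.68,0.05, 0,0,0,6.07,0.37,-8.68,0.05, 0,0,0,6.07,0.37,-8.68,0.05, 0,0,0,6.07,0.37,-8.68,0.05, 0,0,0,6.07,0.37,-8.68,0.05, 0,0,0,6.07,0.37,-8.68,0.05, 0,0,0,6.07,0.37,-8.68,0.05]' && python3 -m pendant '[0,0,0,6.07,0.37,-8.68,0.05, 0,0,0,6.07,0.37,-8.68,0.05, 0,0,0,6.07,0.37,-8.68,0.05, 0,0,0,6.07,0.37,-8.68,0.05, 0,0,0,6.07,0.37,-8.68,0.05, 0,0,0,6.07,0.37,-8.68,0.05, 0,0,0,6.07,0.37,-8.68,0.05, 0,0,0,0,0,0,0.05, 0,0,0,0,0,0,0.05]'
sed -i 's/    Rg=np.c_\[M\[:,0\],-M\[:,2\],M\[:,1\]\]/    Rg=np.c_[-M[:,0],-M[:,2],-M[:,1]]/' goal.py
python3 - <<'E'
from goal import *
show("l4",np.array([.5893,-.2301,.0573,.0607]))
E
```

```text
time_s: 21.08
eef_pos: [0.5463, -0.2328, 0.1168]
eef_rot: [-0.595, 0.247, -0.405, 0.65]
wrist_force: [1.3, 0.2, 0.6]
opening: 0.587
time_s: 22.2
eef_pos: [0.5463, -0.2326, 0.1162]
eef_rot: [0.234, 0.192, 0.68, -0.668]
wrist_force: [-0.5, 0.6, 0.2]
opening: 0.589
[ 0.5463 -0.2326  0.1162] in lid: [-0.0015  0.0001  0.073 ]
rot err deg [ 0.03  0.07 -0.06] [-0.86  0.13  2.07  0.78  0.71  0.1 ]
```

View pics/l4.png

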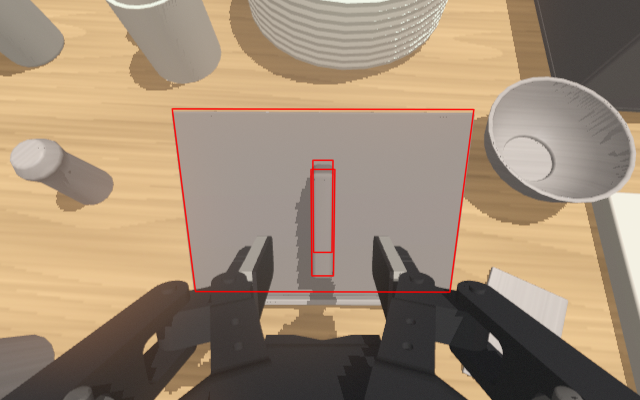

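```bash
python3 -m pendant '[0.0085,0.0005,-0.0115,0,0,0,0.045, 0.0085,0.0005,-0.0115,0,0,0,0.04, 0.0085,0.0005,-0.0115,0,0,0,0.04, 0.0085,0.0005,-0.0113,0,0,0,0.04, 0,0,0,0,0,0,0.04, 0,0,0,0,0,0,0.04]'
python3 - <<'E'
from goal import *
show("l5",np.array([.5893,-.2301,.0573,.0607]))
E
```

```text
time_s: 23.0
eef_pos: [0.5802, -0.2304, 0.0699]
eef_rot: [0.233, 0.193, 0.681, -0.667]
wrist_force: [0.5, -0.6, -0.4]
opening: 0.467
[ 0.5802 -0.2304  0.0699] in lid: [-0.0002  0.0003  0.0156]
rot err deg [-0.12  0.03  0.06] [-0.8   0.28  2.01  0.87  0.61  0.04]
```

View pics/l5_raw.png

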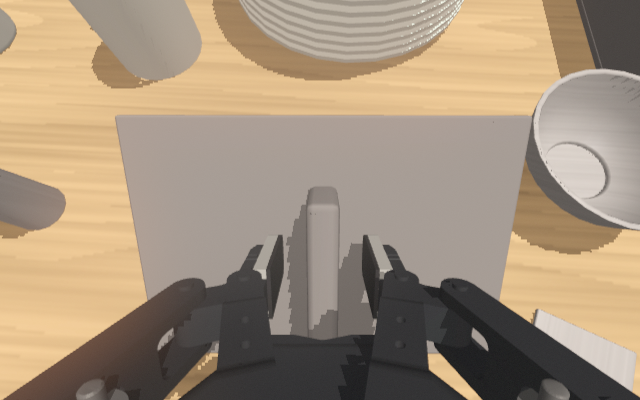

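```bash
python3 -m pendant '[0,0,0,0,0,0,0, 0,0,0,0,0,0,0, 0,0,0,0,0,0,0, 0,0,0,0,0,0,0, -0.0057,-0.0003,0.0082,0,0,0,0, -0.0115,-0.0007,0.0164,0,0,0,0, -0.0172,-0.001,0.0246,0,0,0,0, -0.0172,-0.001,0.0246,0,0,0,0, -0.0172,-0.001,0.0246,0,0,0,0, 0,0,0,0,0,0,0]'
python3 - <<'E'
from goal import *
show("l6",np.array([.5893,-.2301,.0573,.0607])); o=ctrl.get_obs(); print(o["opening"]*.0854,o["wrist_force"],o["torque"])
E
```

```text
time_s: 24.3
eef_pos: [0.5111, -0.2355, 0.17]
eef_rot: [0.233, 0.194, 0.68, -0.668]
wrist_force: [0.0, 0.4, -1.9]
opening: 0.153
[ 0.5111 -0.2355  0.17  ] in lid: [ 0.0004 -0.0006  0.1373]
rot err deg [0.06 0.13 0.16] [-0.93 -0.04  2.11  0.7   0.84  0.16]
0.012560726015266732 [ 0.15221902 -0.00909219 -2.12936311] [-0.00930128  0.49829102 -0.02277013]
```

View pics/l6_raw.png

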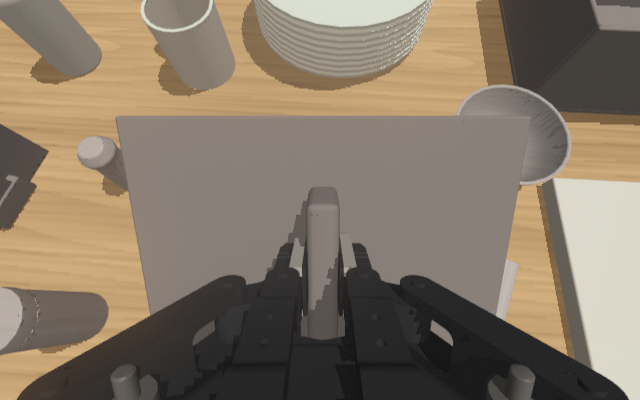

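```bash
python3 -m pendant '[0.002,0.01,0.015,-0.53,8.73,0,0, 0.008,0.033,0.015,-0.53,8.73,0,0, 0.008,0.04,0.01,-0.53,8.73,0,0, 0.008,0.044,0,-0.53,8.73,0,0, 0.008,0.044,0,0,0,-3,0, 0.008,0.044,0,0,0,-3,0, 0.008,0.044,0,0,0,-3,0, 0.008,0.044,0,0,0,-3,0, 0.008,0.044,0,0,0,-3,0, 0.008,0.044,0,0,0,0,0, 0.008,0.04,0,0,0,0,0, 0,0.01,0,0,0,0,0]'
python3 -m pendant '[0,0,0,0,0,0,0, 0,0,0,0,0,0,0]'
python3 - <<'E'
from goal import *
o=ctrl.get_obs(); im=ctrl.camera("wrist"); cv2.imwrite("pics/b1.png",im[...,::-1]); cv2.imwrite("pics/b1s.png",ctrl.camera("scene")[...,::-1])
Rt=q2R(o["eef_rot"]); print(o["eef_pos"],Rt.round(3).tolist(),np.degrees(np.arctan2(-Rt[1,0],-Rt[0,0])),o["q"].round(2))
E
```

```text
time_s: 25.85
eef_pos: [0.5926, 0.2094, 0.2049]
eef_rot: [-0.068, 0.073, 0.704, -0.703]
wrist_force: [0.7, -0.3, -2.5]
opening: 0.153
time_s: 26.1
eef_pos: [0.5931, 0.2055, 0.2065]
eef_rot: [-0.069, 0.075, 0.704, -0.703]
wrist_force: [0.1, 0.5, -2.2]
opening: 0.156
[0.59311222 0.20547911 0.20646403] [[-0.979, 0.008, -0.203], [0.203, 0.0, -0.979], [-0.008, -1.0, -0.002]] -11.68534818368622 [ 0.15  0.31  1.5  -0.    1.32  1.92]
```

View pics/b1.png

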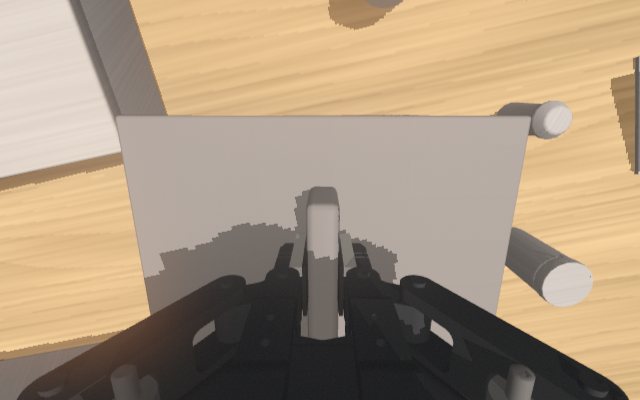

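View pics/b1s.png

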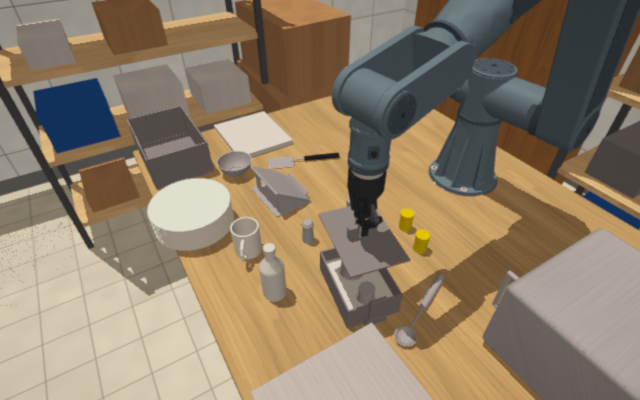

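```bash
python3 -m pendant '[-0.002,0.001,-0.03,0,0.46,0.1,0, -0.001,0.001,-0.03,0,0,0.1,0, 0,0,-0.02,0,0,0,0, 0,0,0,0,0,0,0, 0,0,0,0,0,0,0]'
python3 - <<'E'
from goal import *
ims={}
for n in ["top","scene"]:
    im=ctrl.camera(n)[...,::-1]; cv2.imwrite(f"pics/b2{n}.png",im)
cv2.imwrite("pics/b2sc.png",cv2.resize(cv2.imread("pics/b2scene.png")[190:335,300:420],None,fx=5,fy=5,interpolation=cv2.INTER_CUBIC))
cv2.imwrite("pics/b2tc.png",cv2.resize(cv2.imread("pics/b2top.png")[140:240,185:315],None,fx=6,fy=6,interpolation=cv2.INTER_CUBIC))
o=ctrl.get_obs();Rt=q2R(o["eef_rot"]); print(o["eef_pos"],Rt[:,1].round(4),np.degrees(np.arctan2(-Rt[1,0],-Rt[0,0])))
E
```

```text
time_s: 26.82
eef_pos: [0.5914, 0.2083, 0.1285]
eef_rot: [-0.07, 0.072, 0.704, -0.703]
wrist_force: [-0.2, -0.5, -1.5]
opening: 0.151
[0.59151966 0.20856827 0.12893029] [ 0.0038  0.0014 -1.    ] -11.450595096654816
```

View pics/b2sc.png

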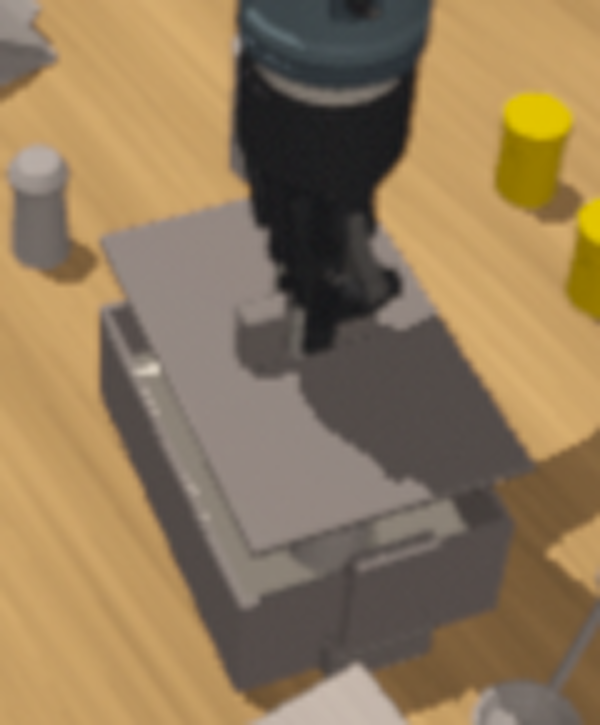

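View pics/b2tc.png

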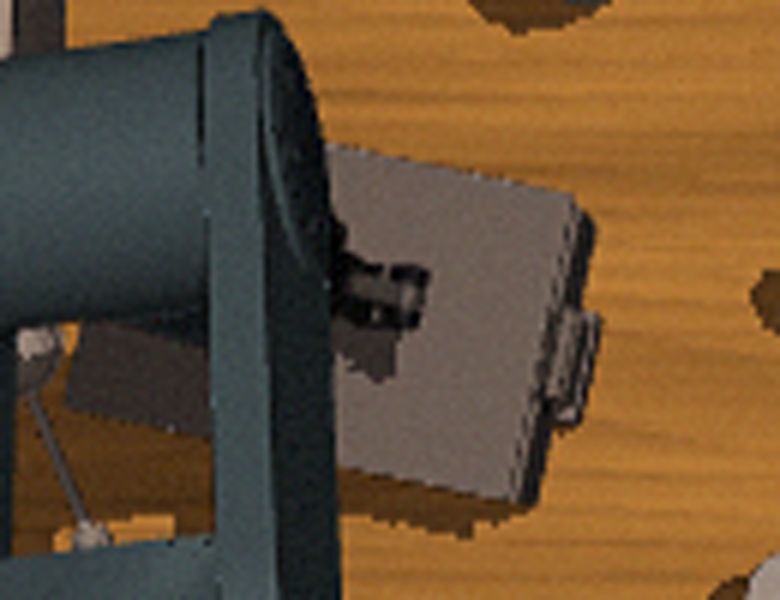

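```bash
python3 - <<'E'
from goal import *
Ct=cam("top"); Cs=cam("scene")
t=lambda u,v:f(6,185,140,(u,v)); s=lambda u,v:f(5,300,190,(u,v))
c=lambda a,b:np.array([a*.069,b*.1,.006])
S=[(Cs,c(1,-1),s(103,240)),(Cs,c(1,1),s(256,551)),(Cs,c(-1,1),s(532,466))]
T=[(Ct,c(1,-1),t(571,196)),(Ct,c(-1,-1),t(514,498)),(Ct,c(-1,1),t(66,405))]
for n,L,z in [("s",S,0),("t",T,0),("both",S+T,0),("s z",S,1),("both z",S+T,1)]:
    def r(q):
        M=lidR(q[2],0); p=np.array([q[0],q[1],q[3] if z else .1133]); return np.concatenate([proj(C,p+M@P)[0]-uv for C,P,uv in L])
    k=least_squares(r,[.59,.208,-.2,.113][:3+z]); print(n,k.x[:2].round(4),np.degrees(k.x[2]).round(2),k.x[3:],r(k.x).round(1))
o=ctrl.get_obs(); print(o["eef_pos"])
E
```

```text
s [0.5889 0.2094] -11.57 [] [-0.7 -0.9 -0.6  0.5  1.3  0. ]
t [0.5867 0.2079] -11.08 [] [ 0.9 -0.8 -0.6  0.3 -0.4  0.5]
both [0.5879 0.2085] -11.39 [] [-0.7 -1.2 -0.3 -0.   1.4 -0.6  0.8 -1.  -1.   0.  -0.6 -0.2]
s z [0.58   0.1987] -11.41 [0.09524112] [ 0.1  0.2 -0.2 -0.   0.1 -0.1]
both z [0.5873 0.2078] -11.4 [0.10960691] [-0.6 -0.4 -0.3  0.6  1.2  0.1  1.2 -0.5 -0.5  0.3  0.   0.1]
[0.59151966 0.20856827 0.12893029]
```

```bash
python3 -m pendant '[0,-0.001,-0.012,0,0.2,0,0, 0,0,-0.01,0,0,0,0, 0,0,-0.006,0,0,0,0, 0,0,-0.003,0,0,0,0, 0,0,-0.003,0,0,0,0, 0,0,0,0,0,0,0]'
python3 - <<'E'
from goal import *
o=ctrl.get_obs();Rt=q2R(o["eef_rot"]); print(o["eef_pos"],Rt[:,1].round(4),o["wrist_force"].round(1),o["torque"].round(2))
im=ctrl.camera("scene")[...,::-1]
cv2.imwrite("pics/b3sc.png",cv2.resize(im[190:335,300:420],None,fx=4,fy=4,interpolation=cv2.INTER_CUBIC))
E
```

```text
time_s: 27.68
eef_pos: [0.5918, 0.2076, 0.0947]
eef_rot: [-0.07, 0.071, 0.704, -0.703]
wrist_force: [0.2, -1.7, 4.7]
opening: 0.151
[0.59180293 0.20755904 0.09473051] [ 7.0e-04  1.3e-03 -1.0e+00] [ 0.2 -1.7  4.7] [ 0.18 -0.1   0.01]
```

View pics/b3sc.png

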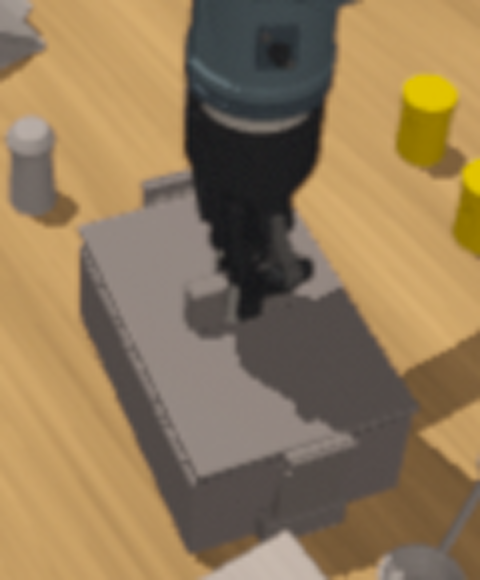

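The lid sits square over the box and is touching the hooks. Pressing on in small steps.

```bash
python3 -m pendant '[0,0,-0.003,0,0,0,0, 0,0,-0.003,0,0,0,0, 0,0,0,0,0,0,0]'
python3 -m pendant '[0,0,-0.002,0,0,0,0, 0,0,0,0,0,0,0]'
python3 - <<'E'
from goal import *
o=ctrl.get_obs();Rt=q2R(o["eef_rot"]); print(o["eef_pos"],Rt[:,1].round(4),o["wrist_force"].round(1),o["torque"].round(2))
E
```

```text
time_s: 28.1
eef_pos: [0.5892, 0.2075, 0.0859]
eef_rot: [-0.072, 0.069, 0.704, -0.703]
wrist_force: [-0.5, 0.8, -2.3]
opening: 0.153
time_s: 28.35
eef_pos: [0.5901, 0.2075, 0.085]
eef_rot: [-0.072, 0.069, 0.704, -0.703]
wrist_force: [0.8, -0.9, -2.0]
opening: 0.148
[0.59013545 0.20749241 0.08500919] [-3.e-03  9.e-04 -1.e+00] [ 0.8 -0.9 -2. ] [0.05 0.01 0.03]
```

```bash
python3 -m pendant '[0,0,-0.002,0,0,0,0, 0,0,0,0,0,0,0]'
python3 -m pendant '[0,0,-0.002,0,0,0,0, 0,0,0,0,0,0,0]'
python3 - <<'E'
from goal import *
o=ctrl.get_obs(); print(o["eef_pos"],o["wrist_force"].round(1),o["torque"].round(2))
im=ctrl.camera("scene")[...,::-1]
cv2.imwrite("pics/b4sc.png",cv2.resize(im[200:335,300:420],None,fx=4,fy=4,interpolation=cv2.INTER_CUBIC))
E
```

```text
time_s: 28.6
eef_pos: [0.5904, 0.2075, 0.0845]
eef_rot: [-0.071, 0.07, 0.704, -0.703]
wrist_force: [-5.2, -0.8, 7.2]
opening: 0.152
time_s: 28.85
eef_pos: [0.5905, 0.2075, 0.0845]
eef_rot: [-0.071, 0.07, 0.704, -0.703]
wrist_force: [-11.3, -3.8, 20.4]
opening: 0.158
[0.59049436 0.20754813 0.084482  ] [-11.3  -3.8  20.4] [-0.39  1.58  0.01]
```

View pics/b4sc.png

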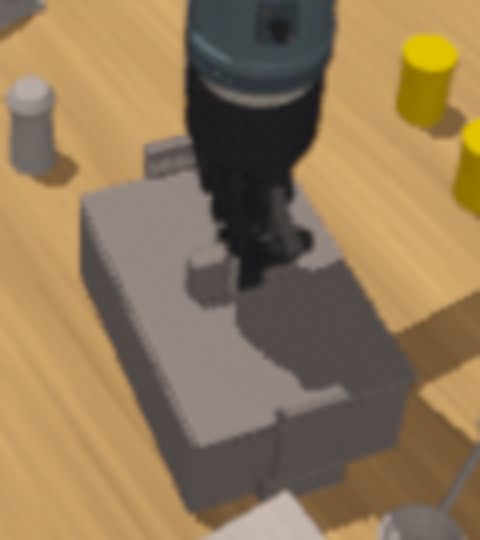

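Firmly on the rim: 20 N with no further travel. I'll relieve the press, let go and rise.

```bash
python3 -m pendant '[0,0,0.003,0,0,0,0, 0,0,0,0,0,0,0.03, 0,0,0,0,0,0,0.045, 0,0,0,0,0,0,0.045, 0,0,0.02,0,0,0,0.045, 0,0,0.05,0,0,0,0.045, 0,0,0.06,0,0,0,0.045, -0.03,0,0.05,0,0,0,0.045, 0,0,0,0,0,0,0.045, 0,0,0,0,0,0,0.045]'
python3 - <<'E'
from goal import *
o=ctrl.get_obs(); print(o["eef_pos"],o["wrist_force"].round(1),o["time_s"])
cv2.imwrite("pics/e_w.png",ctrl.camera("wrist")[...,::-1])
im=ctrl.camera("scene")[...,::-1]; cv2.imwrite("pics/e_s.png",im)
cv2.imwrite("pics/e_sc.png",cv2.resize(im[200:335,300:420],None,fx=4,fy=4,interpolation=cv2.INTER_CUBIC))
cv2.imwrite("pics/e_t.png",ctrl.camera("top")[...,::-1])
E
```

```text
time_s: 30.15
eef_pos: [0.5604, 0.2075, 0.2653]
eef_rot: [-0.071, 0.07, 0.704, -0.703]
wrist_force: [-0.1, -0.6, 0.4]
opening: 0.524
[0.56040184 0.20748812 0.26525564] [-0.1 -0.6  0.4] 30.15
```

View pics/e_w.png

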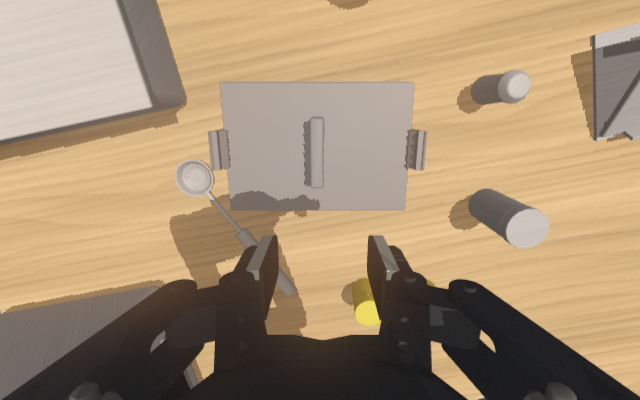

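View pics/e_sc.png

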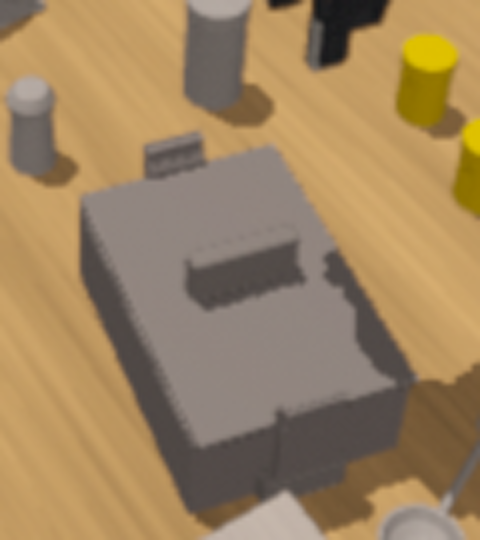

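View pics/e_t.png

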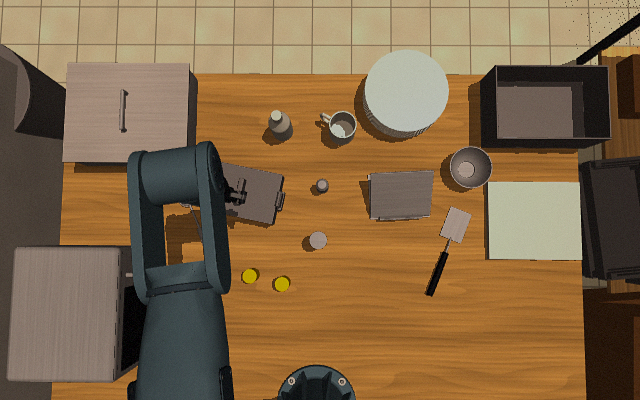

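```bash
python3 - <<'E'
from goal import *
im=cv2.imread("pics/e_w.png"); cv2.imwrite("pics/e_wc.png",cv2.resize(im[70:220,195:440],None,fx=3.2,fy=3.2,interpolation=cv2.INTER_CUBIC))
E
```

```text
(no output)
```

View pics/e_wc.png

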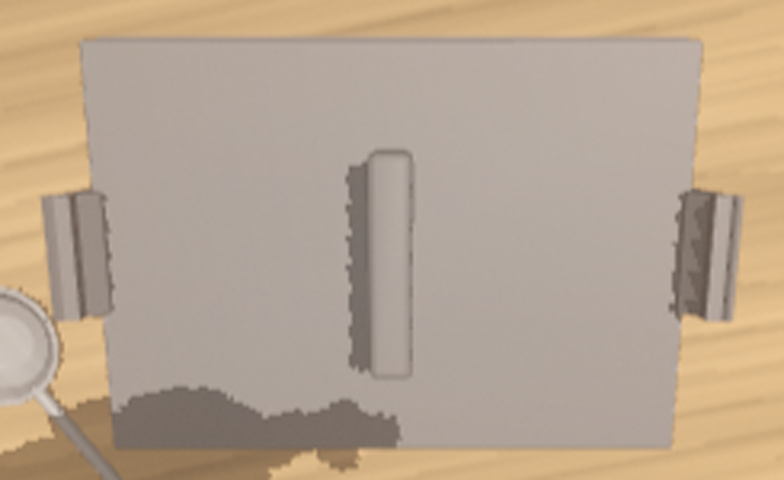

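```bash
python3 - <<'E'
from goal import *
o=ctrl.get_obs(); C=cam("wrist",o); w=lambda u,v:f(3.2,195,70,(u,v)); c=lambda a,b:np.array([a*.069,b*.1,.006])
L=[(c(1,1),w(81,40)),(c(1,-1),w(702,40)),(c(-1,-1),w(672,447)),(c(-1,1),w(115,449))]
r=lambda q:np.concatenate([proj(C,q[:3]+R.from_euler("ZYX",q[3:]).as_matrix()@P)[0]-uv for P,uv in L])
k=least_squares(r,[.59,.207,.071,-.2,0,0]); print(k.x[:3].round(4),np.degrees(k.x[3:]).round(2),r(k.x).round(2))
r2=lambda q:r(np.r_[q[:2],.071,q[2],0,0]); k=least_squares(r2,[.59,.207,-.2]); print(k.x.round(4),r2(k.x).round(2))
E
```

```text
[0.587  0.2068 0.0664] [-11.38   0.9    0.48] [-0.   -0.06 -0.03 -0.03 -0.03  0.06  0.08  0.04]
[ 0.5871  0.2069 -0.1981] [-1.74 -0.48  1.64 -0.68  0.84  1.17 -0.72  0.78]
```

```bash
python3 -c "
from bench import ctrl
print(ctrl.hand_in())"
```

```text
the job is handed in; nothing more can be done
None
```

I packed both pots, closed the lid on the box and handed the job in at about 30 s of the 70 s allowed. The hand-in reports no verdict.

**Pots:** The grey narrow pot and the wide pot are each down in their own wells. Before the lid went on, the wrist view showed both upright, with fitted tops within about 2–3 mm of the well centres. I did not touch the two yellow look-alikes.

**Lid:** I took it off the stand with a half-turned grasp, because the first approach brought joint 6 close to its limit. I then pressed it straight down until the force reached about 20 N with no further travel.
- **Position:** the fitted centre is about 3 mm from the box centre, and its angle matches the box to about 0.1°.
- **Level:** a free fit read 0.9° of tilt and an underside height of 66.4 mm. That height is just under the 67 mm limit, though the lid should rest at 71 mm. I put it down to noise in the single-camera fit, because the press had stopped solidly against the rim.

**Hooks:** I checked these by eye only. Both hook heads overlap the lid's edges in the close-up; I had no reading of the hook angles.

**Everything else:** The jar, shaker and the other things showed no visible shift in the last pictures. The arm was up and clear of everything, and the wrist force was near zero.

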